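# Check both spring corners of the mirror tilt mount

### The arm

A 6-joint arm with a two-finger parallel gripper is mounted at the origin on a cart in front of the work surface, level with it; the furniture and walls round the work are solid. World frame = base frame: x ahead of the robot, y to its left, z up, the work surface at z = 0. Lengths are in mm, angles in rad, forces in N, time in s.
With the tool pointing down it reaches from about 350 to 775 mm from the base axis. Payload 7.3 kg.
Tool frame: the origin (TCP) lies between the finger pads; the fingertips stand 22 mm ahead of it and the grasp point (between the pads) lies 3 mm ahead of it; z points along the fingers, x is the direction in which the jaws open and shut, and the axes are right-handed (so a half turn about z gives the same grasp; the last joint's range is limited). The gripper opens to 92 mm and grips with 3 to 60 N. Pads are 19 mm wide; open, the fingers measure 130 mm over their backs; the gripper's body (75 mm by 190 mm) begins 47 mm behind the grasp point.
Start: joints at [1.15, 0.342, 1.524, -0, 1.275, -0.146], TCP at [142.445, 505.324, 248.741] pointing down, gripper open.
Joint ranges: [-2.53, 2.53], [-0.77, 2.02], [0.04, 2.7], [-1, 4.14], [0.28, 2.66], [-3.11, 3.11]. Speed limits (rad/s): [2.57, 2.57, 3.14, 3.14, 3.14, 3.14].

### API

Orientations are given as [roll, pitch, yaw] about the fixed x, y, z axes, in that order (R = Rz(yaw) Ry(pitch) Rx(roll)).
In Python, from plant import * gives the robot as it stands. The module is installed in compiled form; this text tells all that it offers.
- The arm moves only by the shell command python3 -m handwheel 'ROWS' [OPENING]. ROWS is a JSON object of lists of equal length, an entry for each row: "translation": the shift along the world's x, y, z in units of 15 cm (1.0 is 15 cm), a list of three; "twist": the turn about the world's z in units of 90 degrees (1.0 is 90 degrees). In form: {"translation": [[tx, ty, tz], ...], "twist": [twist, ...]}. A call has exactly 8 rows; each row shifts and turns the pose as measured when the row begins; what a row does not reach is not made up. A row lasts 1/8 s, in which the tool goes at most 62.5 mm and 10.7 degrees, less where a joint would pass 70% of its speed; a pose out of reach is approached as far as the arm can. A call with a number of a shift or a turn outside -1 to 1 is refused whole. A call with a gripper value outside its range is refused whole. OPENING is the closure in counts, from 0 (fully open) to 255 (shut), set as the call begins (- or left out, the last holds). The fingers move at their own pace and stop on an object; the grip force is fixed at half the most. Time passes only in rows, so rows that do not move let the fingers close, or fill a call up. It gives the time, the measured TCP pose, the force and the opening at its end, in the units of the state.
- get_obs(): the state, without advancing time (a new reading comes with each control period).
- capture(name): name is "side" or "top" or "wrist"; returns a dict with "img" (400x640x3 uint8, red, green, blue), "vertical_fov" (degrees; the focal length in pixels is half the picture's height over the tangent of half this angle, whatever the lens; pixels are square), "cx", "cy" (the principal point, pixels), "world_from_camera" (4x4, takes a point from camera to world coordinates). Camera axes: x right, y up, looking along -z (the intrinsics and any distortion apply to the point x, -y, -z); pixel columns grow to the right and rows downward; lengths in mm; the calibration is good to about 2 mm. A picture is of the moment at which its call begins. There is no depth.
- close_job(): hands the job in, once; it reports no verdict.
Trained networks look in the newest picture that a camera, given by its name, has taken for a name from the list of things; names that differ only in an ending like _2 or _b are one class to them, and where a whole thing is asked for, a point or a joint stands for the part that bears it (a point fixed in the world has none). Each returns a list of dicts, best first, with "score" (0 to 1); they miss things now and then, are a little off and sometimes report something else, mostly with a low value. They report only what shows in the picture. A call takes as long as a camera call.
- search_frame(camera, label): "position" ([x, y, z] in mm, in the coordinates of the camera as it stood for that picture, good to about 4 mm: the middle of the surface that is visible of it).
- spot_point(camera, label): "position" ([x, y, z] in mm, in the coordinates of the camera as it stood for that picture, good to about 4 mm: a listed point, or the origin of a listed thing).
The state is a dict: "time": time; "joint_positions": joint angles; "dq": joint speeds; "tau": joint torques, N m; "tool_pos": TCP position; "tcp_rot": TCP orientation; "contact_force": force on the tool from outside, world axes, zero at the start; "moment": the same for the moment, N m; "grip_width": finger opening in mm.
Only numpy, scipy, OpenCV 4.12 (cv2) and the standard library are available. Lean on these libraries where they do the work, as an engineer would, in place of code of your own. Each camera call takes 0.05 s, during which the arm holds its last target.

### The job

Check the spring travel of the inspection mirror's tilt mount: press down the plate's corner with the round pad until its pointer stands between the two prongs of the fork on its scale, keep it there for about a second and let it spring fully back up, then do the same at the corner with the square pad. Push on the pads with the fingertips, never drive a pointer right past its fork (out below the lower prong), and do not touch the mirror. Nothing is to be picked up, and the glass inserts, plugs and other things round the mount stay where they stand.

Things in the scene. Friction and masses are not known exactly. Their poses are not given: they have to be found in the camera images.
- mount: tilt mount of an inspection mirror, fixed. Origin at bench height under the centre of its square tilt plate (150 x 150 x 10 mm, top at 70 mm), x towards the ball pivot under the plate's far corner, z up. The plate's diagonals lie along x and y: round pad at y = -85 mm (right), square pad at y = +85 mm (left). White scales 85 mm tall stand outside the corners, from 38 mm beyond the pad centres and 9 mm behind the pointers.
- round_pad: round steel pad (a disc 30 mm across; 6 mm high) screwed on the plate's right corner; origin at the centre of its underside. It tilts with the plate.
- round_pad_top (a point): centre of the top face of the round pad, the place to press; 76 mm above the bench at rest. It lies 120 mm from the pivot and sinks as that corner is pressed.
- round_pointer (a point): tip of the thin dark pointer that sticks out from the plate beyond the round pad, 172 mm from the pivot, 65 mm above the bench at rest; moves 1.43 times as far down as the round pad does. Only pressing the round corner moves it.
- round_gap (a point): middle of the 14 mm gap between the two prongs of the fork fixed on the round pad's scale: the height at which the pointer tip must stand (38 to 51 mm above the bench, different every time). The prongs, level, 3 mm thick, one above the other, point at the pointer's tip from outside, 4 mm beyond it. z is up.
- round_tilt (a joint): tilt of the plate towards the round corner, rad: 0 at rest (sprung up against its stop), grows as the round pad is pressed, end stop at 0.27. A spring returns it: about 3 N on the pad to start it and 10 N at 0.2 rad, damped.
- square_pad: square steel pad (28 x 28 mm, sides along the plate's edges; 6 mm high) screwed on the plate's left corner; origin at the centre of its underside. It tilts with the plate.
- square_pad_top (a point): centre of the top face of the square pad, the place to press; 76 mm above the bench at rest. It lies 120 mm from the pivot and sinks as that corner is pressed.
- square_pointer (a point): tip of the thin dark pointer that sticks out from the plate beyond the square pad, 172 mm from the pivot, 65 mm above the bench at rest; moves 1.43 times as far down as the square pad does. Only pressing the square corner moves it.
- square_gap (a point): middle of the 14 mm gap between the two prongs of the fork fixed on the square pad's scale: the height at which the pointer tip must stand (38 to 51 mm above the bench, different every time). The prongs, level, 3 mm thick, one above the other, point at the pointer's tip from outside, 4 mm beyond it. z is up.
- square_tilt (a joint): tilt of the plate towards the square corner, rad: 0 at rest (sprung up against its stop), grows as the square pad is pressed, end stop at 0.27. A spring returns it: about 3 N on the pad to start it and 10 N at 0.2 rad, damped.
- mirror: round mirror in a black bezel, 68 mm across, 7 mm high, in the middle of the plate; not to be touched. Origin at the centre of its underside.
- insert_a: small clear glass insert (22 mm wide, 61 mm tall) standing in front of the mount; loose bystander, to be left alone. Origin at the centre of its underside.
- insert_b: small clear glass insert (22 mm wide, 60 mm tall) standing beside the mount; loose bystander, to be left alone. Origin at the centre of its underside.
- plug_a: grey dome plug (24 mm wide, 22 mm tall) in front of the mount; loose bystander, to be left alone. Origin at the centre of its underside.
- plug_b: grey dome plug (24 mm wide, 22 mm tall) beside the mount; loose bystander, to be left alone. Origin at the centre of its underside.
- beaker: glass beaker, 74 mm wide, 87 mm tall; loose bystander, to be left alone. Origin at the centre of its underside.
- cotton_roll: white roll on end, 63 mm wide, 35 mm tall; loose bystander, to be left alone. Origin at the centre of its underside.
- timer: dial timer, 48 x 64 mm, 50 mm tall; loose bystander, to be left alone. Origin at the centre of its underside.

How it is judged (in metres and radians):
On the way, in this order (a step that is already met when the one before it is completed fails the run):
1. the round pad is pressed and its pointer stands between the prongs of its fork (z of round_pointer in the frame of round_gap between -0.006 and 0.006 m and contact force between the fingers and round_pad above 1 N), for 0.5 s.
2. the round-pad corner has sprung back up (value of joint round_tilt below 0.02 rad), for 0.1 s.
3. the square pad is pressed and its pointer stands between the prongs of its fork, the other corner being up (z of square_pointer in the frame of square_gap between -0.006 and 0.006 m and contact force between the fingers and square_pad above 1 N and value of joint round_tilt below 0.03 rad), for 0.5 s.
At the end, for the whole second after the job is handed in: Each pad, the round one first, has been pressed so that its pointer stood within 6 mm of the middle of its fork for 0.5 s; at the end both corners are back up (tilt under 0.02 rad) and at rest, and no loose thing has moved more than 15 mm (value of joint each of round_tilt, square_tilt below 0.02 rad and velocity of joint each of round_tilt, square_tilt below 0.02 rad/s and distance of each of insert_a, insert_b, plug_a, plug_b, beaker, cotton_roll, timer from where it was at the start of the episode below 0.015 m); the robot touches nothing.
It fails at once if the round pad's pointer is driven right past its fork (over 14 mm below its middle) (z of round_pointer in the frame of round_gap below -0.014 m).
It fails at once if the square pad's pointer is driven right past its fork (over 14 mm below its middle) (z of square_pointer in the frame of square_gap below -0.014 m).
It fails at once if the mirror is touched (contact force between any of the fingers, the arm and mirror above 0.5 N).
It fails at once if a bystander is lifted, carried, tipped or pushed away (distance of any of insert_a, insert_b, plug_a, plug_b, beaker, cotton_roll, timer from where it was at the start of the episode above 0.015 m or angle between any of insert_a, insert_b, plug_a, plug_b, beaker, cotton_roll, timer's own z axis and vertical above 0.4 rad).
It also fails if it takes over 51 s, if anything falls off the work surface, if the arm or the gripper's body presses on something with over 40 N, if the wrist force passes 120 N, or if a joint passes its speed limit or range.

## Working session

There is one attempt and no reset: what is moved stays moved. The work goes in short steps, Python scripts to look and compute and a shell command to move; the robot and the scene stay as the last step left them, time stands still between calls to the robot, and variables do not carry over. Pictures are saved under pics/ and viewed, and the job is handed in when it is done.

```bash
mkdir -p pics
cat > h.py <<'E'
from plant import *
import numpy as np, cv2
def shot(cam,fn):
    c=capture(cam); cv2.imwrite('pics/'+fn,c['img'][:,:,::-1]); return c
def W(c,p):
    return (np.array(c['world_from_camera'])@np.r_[p,1])[:3]
E
python3 - <<'E'
from h import *
print(get_obs())
for cam in ['side','top']:
    c=shot(cam,cam+'0.png'); print(cam,c['vertical_fov'],c['cx'],c['cy'],np.round(c['world_from_camera'],3).tolist(), [k for k in c])
    for l in ['mount','round_pad_top','square_pad_top','round_pointer','square_pointer','round_gap','square_gap','mirror','insert_a','plug_a','beaker','cotton_roll','timer']:
        print(l,[(round(r['score'],2),np.round(W(c,r['position'])).tolist()) for r in spot_point(cam,l)[:3]])
E
```

```text
{'time': 0.0, 'joint_positions': array([ 1.14999567e+00,  3.42709861e-01,  1.52499186e+00,  2.44013191e-05,
        1.27539874e+00, -1.46007881e-01]), 'dq': array([ 0.00021322,  0.00045699,  0.00117405, -0.00144405, -0.00227104,
        0.0008851 ]), 'tau': array([-8.02065297e-04, -4.31240165e+01, -2.44210750e+01,  7.16783339e-02,
        5.60338818e-02, -1.14420366e-04]), 'tool_pos': array([142.28379309, 504.97557814, 248.06039175]), 'tcp_rot': array([-3.14135020e+00,  1.48837100e-03,  1.29599661e+00]), 'contact_force': array([0.28414617, 0.00937726, 0.14882692]), 'moment': array([0.01288836, 0.00975067, 0.00565445]), 'grip_width': 91.95627248150862}
side 51.394370782957175 327.2830050277978 201.49862613059383 [[0.753, 0.454, -0.477, -66.144], [-0.658, 0.525, -0.54, -694.691], [0.006, 0.72, 0.694, 983.953], [0.0, 0.0, 0.0, 1.0]] ['img', 'vertical_fov', 'cx', 'cy', 'world_from_camera']
mount [(0.68, [588.0, -35.0, 1.0]), (0.59, [443.0, -34.0, -0.0])]
round_pad_top [(0.63, [605.0, -116.0, 74.0])]
square_pad_top [(0.47, [570.0, 50.0, 77.0]), (0.41, [525.0, 77.0, 71.0])]
round_pointer [
[... 853 characters left out ...]
77.0])]
square_pad_top [(0.42, [571.0, 49.0, 75.0])]
round_pointer [(0.88, [576.0, -160.0, 64.0])]
square_pointer [(0.81, [527.0, 73.0, 68.0])]
round_gap [(0.64, [607.0, -122.0, 77.0]), (0.61, [577.0, -172.0, 41.0])]
square_gap [(0.65, [520.0, 82.0, 46.0]), (0.18, [587.0, -37.0, 69.0])]
mirror [(0.96, [590.0, -34.0, 73.0]), (0.35, [580.0, -161.0, 64.0])]
insert_a [(0.64, [450.0, -38.0, 3.0]), (0.54, [646.0, -174.0, 0.0])]
plug_a [(0.63, [589.0, 111.0, -2.0]), (0.45, [458.0, -91.0, -1.0])]
beaker [(0.69, [547.0, 302.0, -0.0]), (0.62, [766.0, -243.0, 7.0]), (0.19, [609.0, -117.0, 72.0])]
cotton_roll [(0.6, [547.0, 300.0, -1.0])]
timer [(0.69, [403.0, -295.0, 4.0]), (0.22, [568.0, 50.0, 68.0])]
```

View pics/side0.png

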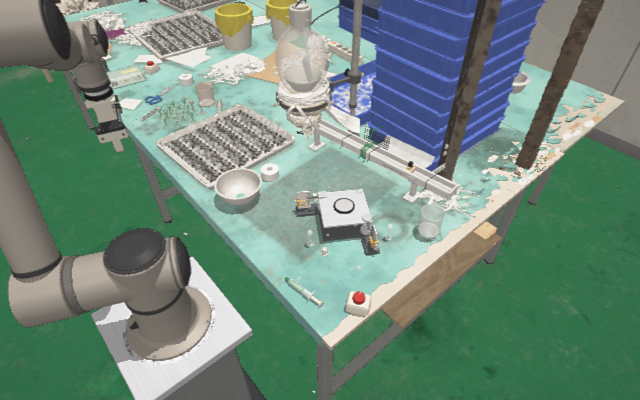

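View pics/top0.png

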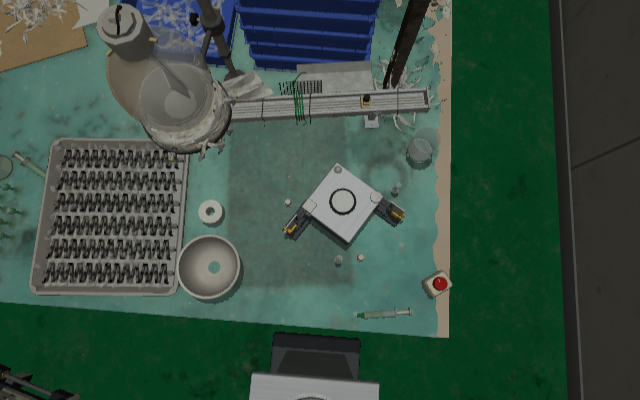

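Run:
```python
import cv2,numpy as np
a=cv2.imread('pics/side0.png')[180:260,280:440]; b=cv2.imread('pics/top0.png')[155:275,265:425]
cv2.imwrite('pics/z0.png',np.vstack([cv2.resize(x,None,fx=3.0 ,fy=3.0,interpolation=cv2.INTER_CUBIC) for x in (a,b)]))
from h import *
c=shot('wrist','w0.png');print(c['vertical_fov'],np.round(c['world_from_camera'],2).tolist())
```

```text
59.28697993736408 [[0.27, -0.93, -0.25, 76.7], [0.96, 0.26, 0.07, 524.04], [-0.0, -0.26, 0.97, 385.84], [0.0, 0.0, 0.0, 1.0]]
```

View pics/z0.png

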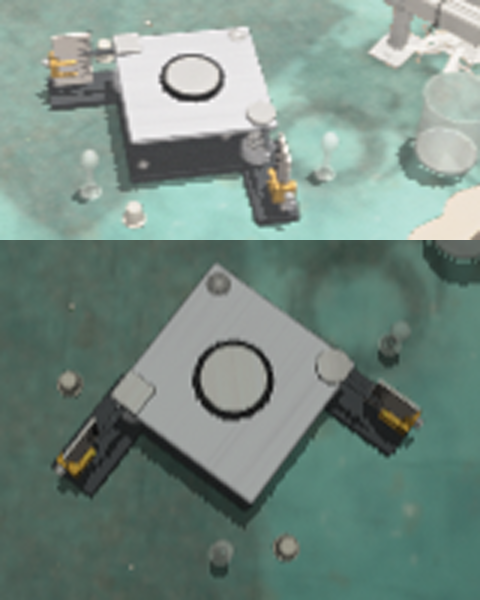

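View pics/w0.png

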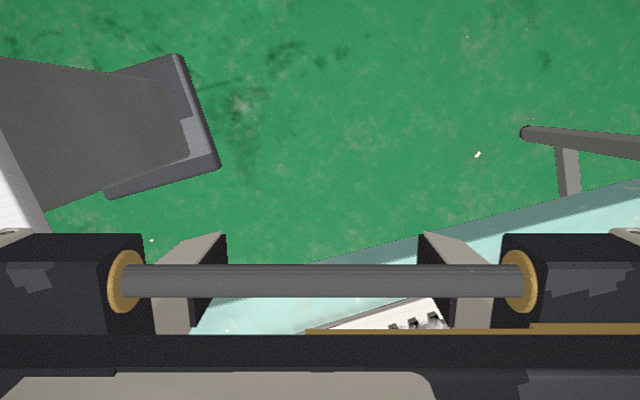

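```bash
python3 -m handwheel '{"translation":[[0.21,-0.33,0.05],[0.21,-0.33,0.05],[0.21,-0.33,0],[0.21,-0.33,0],[0.21,-0.33,0],[0.21,-0.33,0],[0.21,-0.33,0],[0.21,-0.33,0]],"twist":[-0.09,-0.09,-0.09,-0.09,-0.09,-0.09,-0.09,-0.09]}' 255
python3 - <<'E'
from h import *
c=shot('wrist','w1.png');np.save('w1.npy',c['world_from_camera'])
for l in ['round_pointer','square_pointer','round_gap','square_gap','round_pad_top','square_pad_top']:
        print(l,[(round(r['score'],2),np.round(W(c,r['position'])).tolist()) for r in spot_point('wrist',l)[:3]])
E
```

```text
time: 2.45
tool_pos: [398.8, 99.8, 265.1]
tcp_rot: [3.141, -0.007, 0.137]
contact_force: [1.3, 1.2, -0.6]
grip_width: 16.2
round_pointer []
square_pointer [(0.78, [524.0, 79.0, 67.0]), (0.7, [582.0, 108.0, 0.0])]
round_gap []
square_gap [(0.89, [520.0, 81.0, 47.0])]
round_pad_top []
square_pad_top [(0.72, [568.0, 51.0, 75.0])]
```

View pics/w1.png

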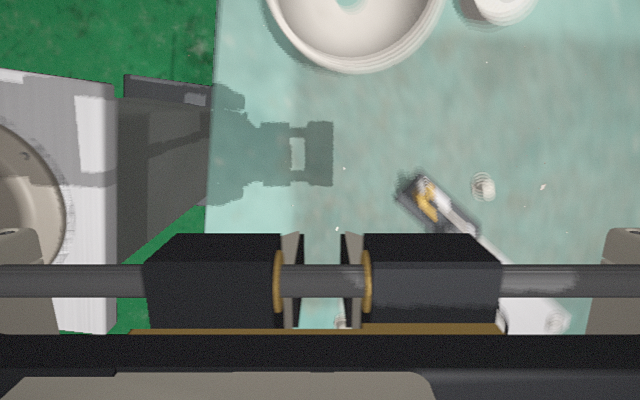

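```bash
cat >> h.py <<'E'
def proj(c,p):
    T=np.linalg.inv(np.array(c['world_from_camera'])); q=T@np.r_[p,1]; f=200/np.tan(np.radians(c['vertical_fov']/2))
    return np.array([c['cx']+f*q[0]/-q[2], c['cy']-f*q[1]/-q[2]])
C0=np.array([588.5,-36.]); YAW=np.radians(12.)
def M(x,y,z):
    return np.array([C0[0]+np.cos(YAW)*x-np.sin(YAW)*y, C0[1]+np.sin(YAW)*x+np.cos(YAW)*y, z])
def zoom(c,img,s,fn,ox=80,oy=60,k=5,dots=()):
    cx,cy=s; r=img[cy-oy:cy+oy,cx-ox:cx+ox,::-1].copy(); r=cv2.resize(r,None,fx=k,fy=k,interpolation=cv2.INTER_CUBIC)
    for p,col in dots:
        u=proj(c,p); cv2.circle(r,(int((u[0]-cx+ox+.5)*k),int((u[1]-cy+oy+.5)*k)),3,col,-1)
    cv2.imwrite('pics/'+fn,r)
E
python3 - <<'E'
from h import *
c=capture('wrist')
d=[(M(-37,122,65),(0,0,255))]+[(M(-39.8,124.8,z),(0,255,0)) for z in (30,40,50,60)]+[(M(0,85,76),(255,0,0))]
zoom(c,c['img'],(450,210),'z1.png',dots=d)
E
```

```text
(no output)
```

View pics/z1.png

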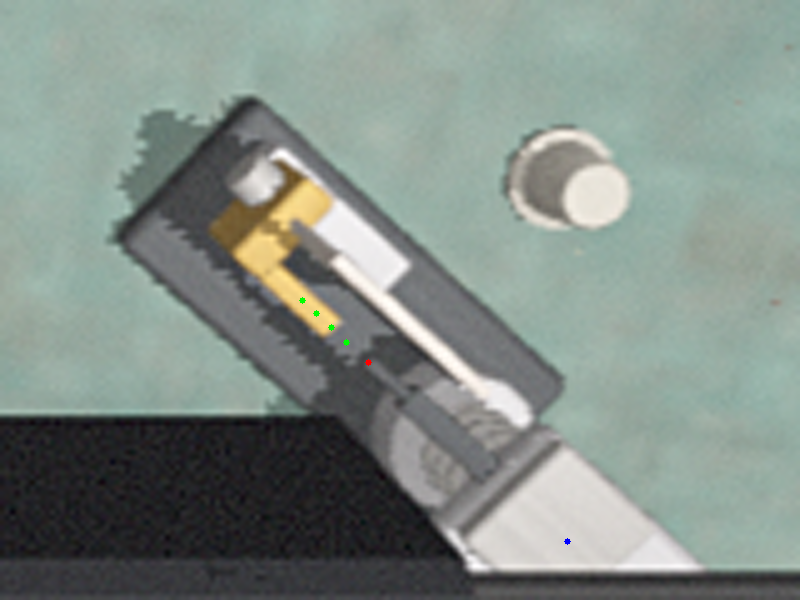

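Run:
```python
from h import *
c=capture('side')
for s,y,n in((1,1,'a'),(1,-1,'b')):
    u=proj(c,M(-37,122*y,50)).astype(int); print(u)
    d=[(M(-37,122*y,65),(0,0,255))]+[(M(-39.8,124.8*y,z),(0,255,0)) for z in (30,40,50,60)]+[(M(0,85*y,76),(255,0,0))]
    zoom(c,c['img'],tuple(u),'s1%s.png'%n,ox=25,oy=18,k=16,dots=d)
a=cv2.imread('pics/s1a.png');b=cv2.imread('pics/s1b.png');cv2.imwrite('pics/s1.png',cv2.resize(np.vstack([a,b]),None,fx=.52,fy=.52) if 0 else np.hstack([a,b])[:, :][:, ::1][:, :] if 0 else cv2.resize(np.vstack([a,b]),(416,600)))
```

```text
[307 201]
[370 235]
```

View pics/s1a.png

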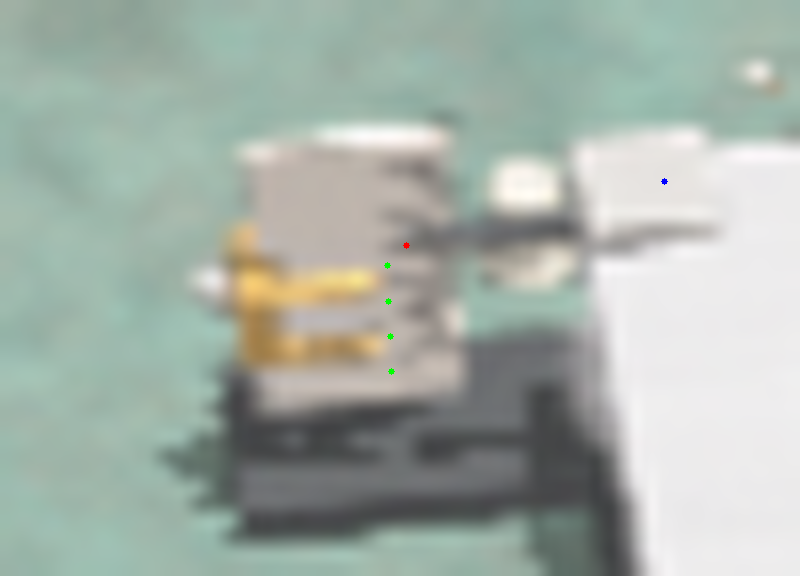

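View pics/s1b.png

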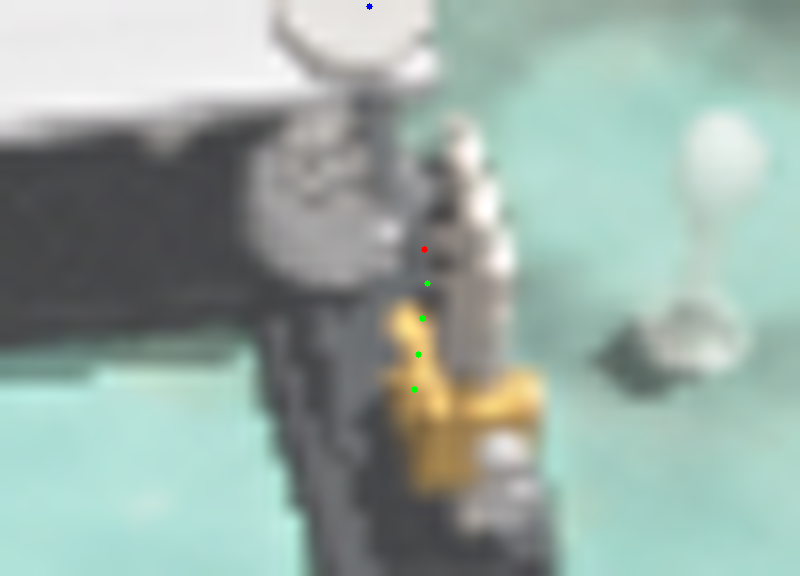

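```bash
python3 -m handwheel '{"translation":[[-0.01,-0.22,-0.06],[-0.01,-0.22,-0.06],[-0.01,-0.22,-0.06],[-0.01,-0.22,-0.06],[-0.01,-0.22,-0.06],[-0.01,-0.22,-0.06],[-0.01,-0.19,-0.06],[0,0,0]],"twist":[-0.065,-0.065,-0.065,-0.065,-0.065,-0.065,-0.065,0]}' 255
python3 - <<'E'
from h import *
print(get_obs()['tool_pos'],get_obs()['tcp_rot'])
c=shot('wrist','w2.png')
for l in ['round_pointer','round_gap','round_pad_top','round_gap']:
        print(l,[(round(r['score'],2),np.round(W(c,r['position'])).tolist()) for r in spot_point('wrist',l)[:3]])
y=-1
u=proj(c,M(-37,122*y,50)).astype(int); print(u)
d=[(M(-37,122*y,65),(0,0,255))]+[(M(-39.8,124.8*y,z),(0,255,0)) for z in (30,40,50,60)]+[(M(0,85*y,76),(255,0,0))]
zoom(c,c['img'],tuple(np.clip(u,[60,45],[580,355])),'z2.png',ox=60,oy=45,k=13,dots=d)
E
```

```text
time: 3.9
tool_pos: [386.0, -121.0, 201.4]
tcp_rot: [-3.141, -0.01, -0.569]
contact_force: [0.2, -0.5, 0.2]
grip_width: 0.6
[ 386.01163271 -120.98168936  201.38945486] [-3.14122317 -0.01041735 -0.56898424]
round_pointer [(0.61, [573.0, -163.0, 68.0])]
round_gap [(0.96, [575.0, -165.0, 44.0])]
round_pad_top [(0.85, [605.0, -120.0, 79.0])]
round_gap [(0.96, [575.0, -165.0, 44.0])]
[549 106]
```

View pics/z2.png

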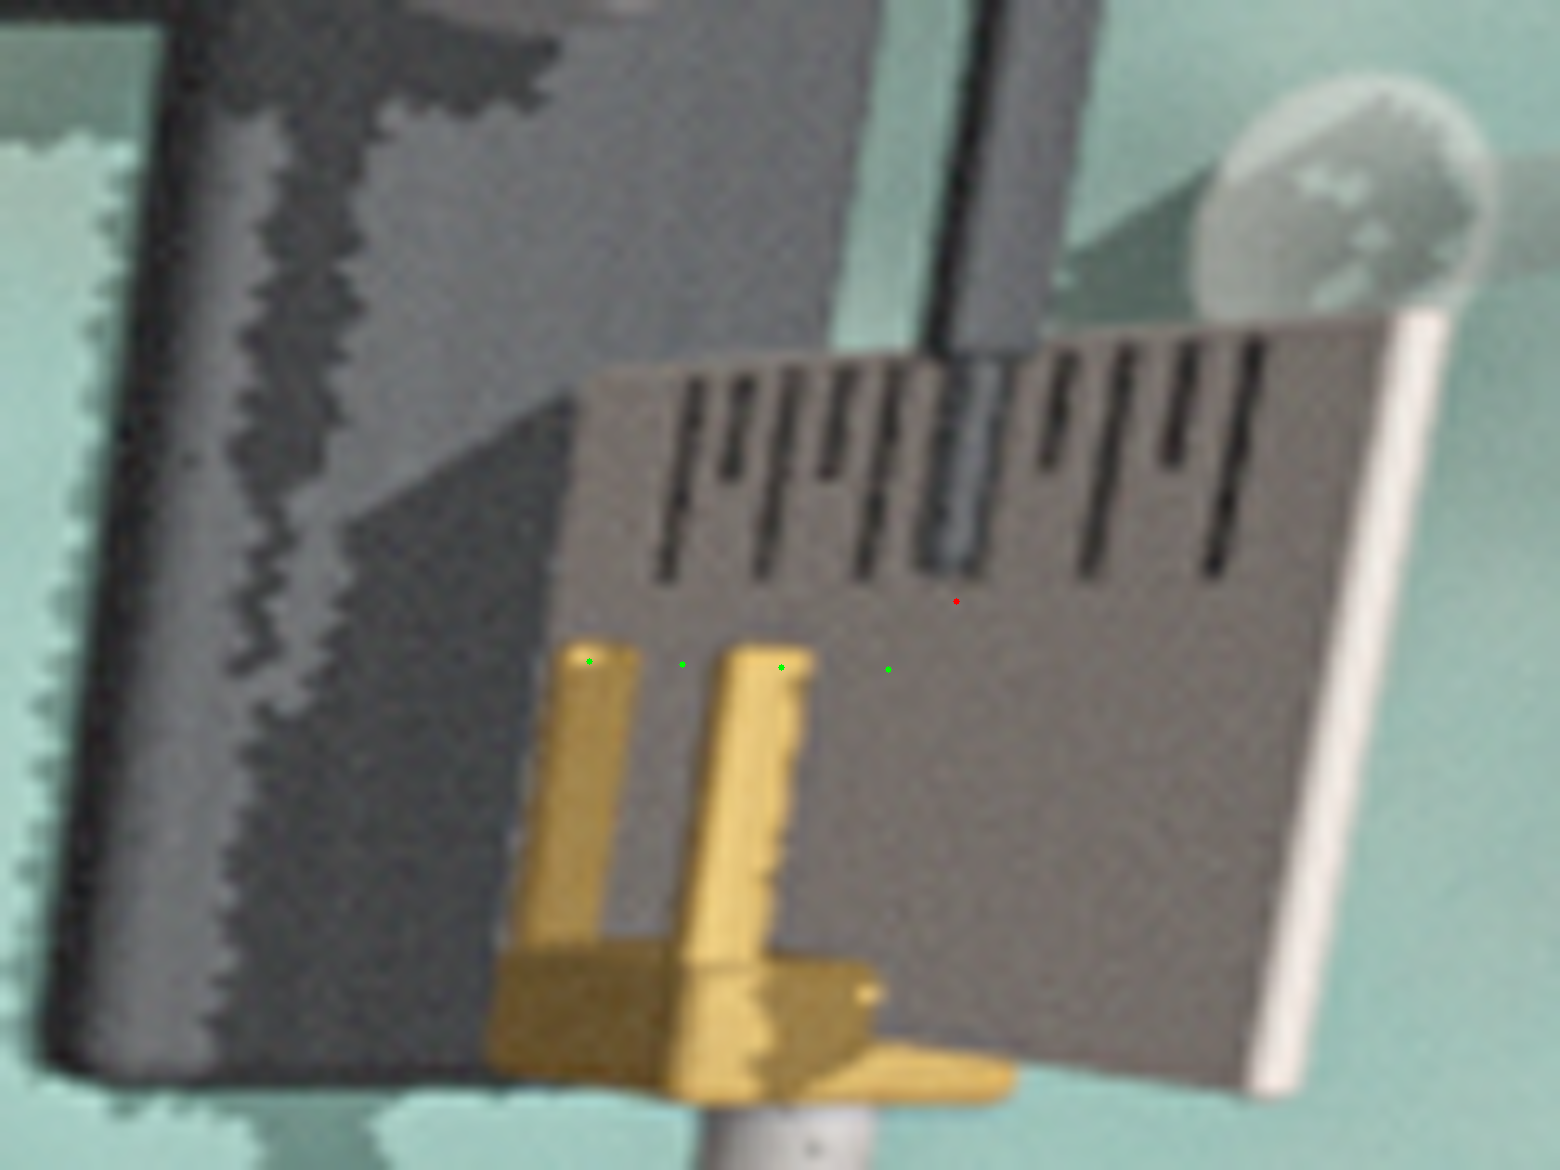

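View pics/w2.png

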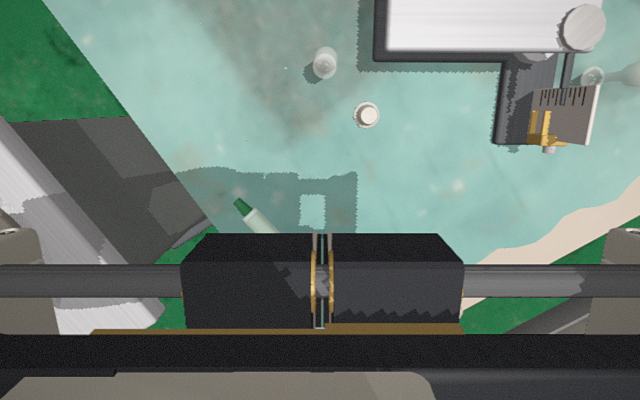

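```bash
python3 -m handwheel '{"translation":[[0.24,0,-0.06],[0.24,0,-0.06],[0.24,0,-0.06],[0.24,0,-0.06],[0.24,0,-0.06],[0.24,0,-0.06],[0,0,-0.05],[0,0,0]],"twist":[0,0,0,0,0,0,0,0]}' 255
python3 - <<'E'
from h import *
o=get_obs();print(np.round(o['tool_pos'],1),np.round(o['tcp_rot'],3),o['contact_force'])
c=shot('top','t3.png')
d=[(M(0,-85,76),(255,0,0)),(o['tool_pos']-[0,0,22],(0,0,255))]
zoom(c,c['img'],(370,200),'t3z.png',ox=60,oy=45,k=8,dots=d)
c=shot('side','s3.png')
zoom(c,c['img'],(365,215),'s3z.png',ox=60,oy=45,k=8,dots=d)
E
```

```text
time: 5.15
tool_pos: [609.8, -110.8, 140.6]
tcp_rot: [-3.14, -0.015, -0.55]
contact_force: [-0.5, 0.4, 0.8]
grip_width: -0.1
[ 609.8 -110.8  140.6] [-3.14  -0.015 -0.55 ] [-0.48057046  0.3806378   0.79515037]
```

View pics/s3z.png

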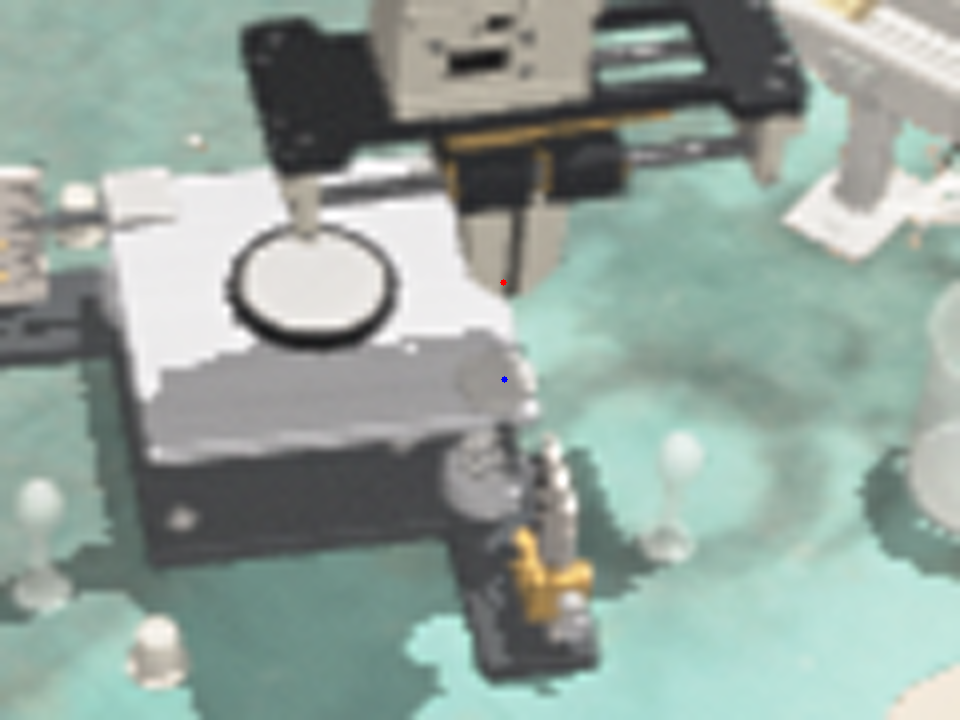

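View pics/t3z.png

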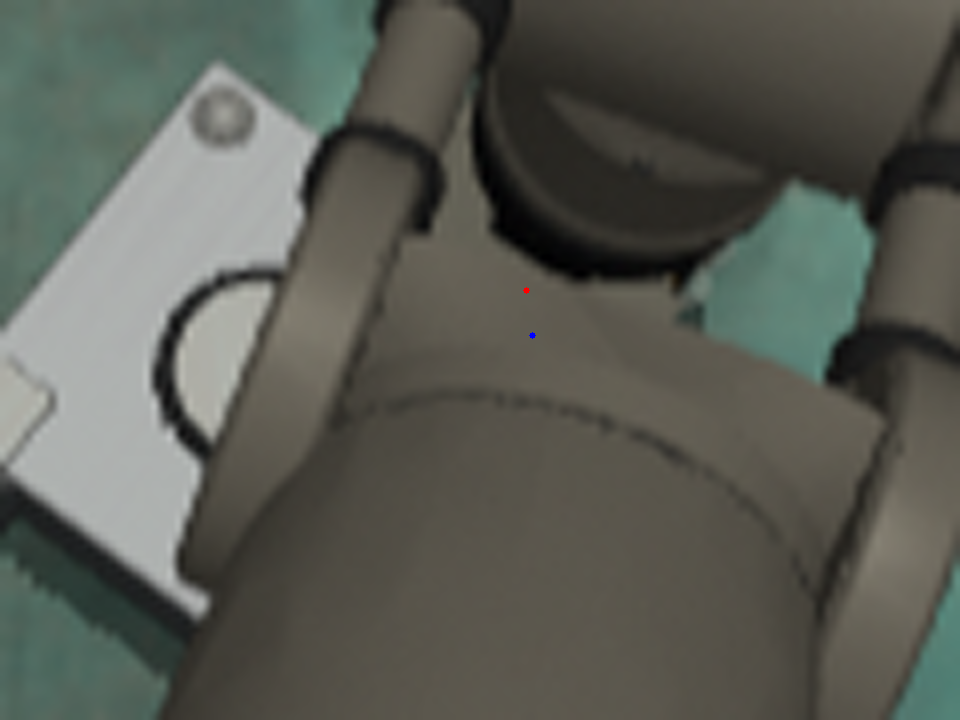

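```bash
python3 -m handwheel '{"translation":[[-0.02,-0.05,0],[0,0,0],[0,0,-0.08],[0,0,-0.08],[0,0,-0.06],[0,0,0],[0,0,0],[0,0,0]],"twist":[0,0,0,0,0,0,0,0]}' 255
python3 - <<'E'
from h import *
o=get_obs();print(np.round(o['tool_pos'],1),np.round(o['tcp_rot'],3),o['contact_force'])
E
```

```text
time: 6.25
tool_pos: [605.7, -119.7, 107.6]
tcp_rot: [-3.14, -0.018, -0.551]
contact_force: [-0.8, 0.1, -0.4]
grip_width: 0.6
[ 605.7 -119.7  107.6] [-3.14  -0.018 -0.551] [-0.80845271  0.08391899 -0.41052587]
```

```bash
python3 -m handwheel '{"translation":[[0,0,-0.05],[0,0,-0.02],[0,0,-0.02],[0,0,-0.02],[0,0,0],[0,0,0],[0,0,0],[0,0,0]],"twist":[0,0,0,0,0,0,0,0]}' 255
python3 - <<'E'
from h import *
o=get_obs();print(np.round(o['tool_pos'],1),np.round(o['tcp_rot'],3),o['contact_force'])
c=shot('side','s4.png')
for l in ['round_pointer','round_gap','round_pad_top']:
        print(l,[(round(r['score'],2),np.round(W(c,r['position'])).tolist()) for r in spot_point('side',l)[:3]])
y=-1
d=[(M(-37,122*y,65),(0,0,255))]+[(M(-39.8,124.8*y,z),(0,255,0)) for z in (30,40,50,60)]
zoom(c,c['img'],(370,230),'s4z.png',ox=30,oy=22,k=16,dots=d)
E
```

```text
time: 7.25
tool_pos: [606.3, -120.3, 92.5]
tcp_rot: [-3.14, -0.021, -0.551]
contact_force: [-1.7, 0.1, 4.1]
grip_width: 0.0
[ 606.3 -120.3   92.5] [-3.14  -0.021 -0.551] [-1.71089944  0.126435    4.07908359]
round_pointer [(0.82, [575.0, -159.0, 60.0])]
round_gap [(0.58, [575.0, -165.0, 43.0])]
round_pad_top [(0.59, [604.0, -119.0, 72.0]), (0.29, [455.0, -100.0, -0.0])]
```

View pics/s4z.png

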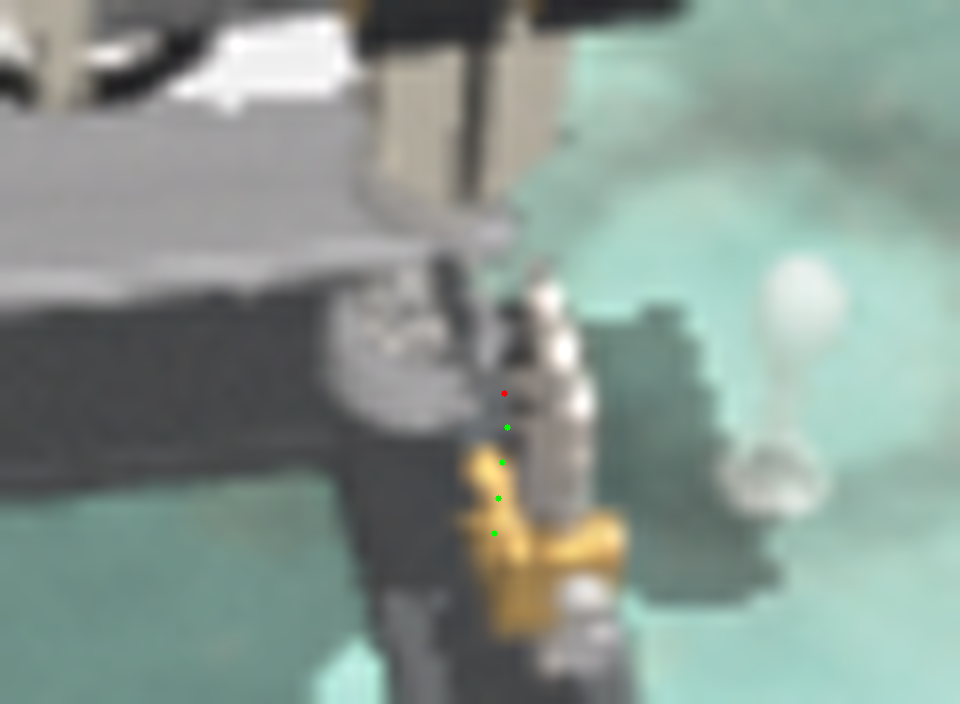

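```bash
python3 -m handwheel '{"translation":[[0,0,-0.02],[0,0,-0.02],[0,0,-0.015],[0,0,-0.01],[0,0,0],[0,0,0],[0,0,0],[0,0,0]],"twist":[0,0,0,0,0,0,0,0]}' 255
python3 - <<'E'
from h import *
o=get_obs();print(np.round(o['tool_pos'],1),np.round(o['tcp_rot'],3),o['contact_force'])
c=shot('side','s5.png')
for l in ['round_pointer','round_gap','round_pad_top']:
        print(l,[(round(r['score'],2),np.round(W(c,r['position'])).tolist()) for r in spot_point('side',l)[:3]])
y=-1
zoom(c,c['img'],(370,230),'s5z.png',ox=30,oy=22,k=16)
c=shot('wrist','w5.png')
for l in ['round_pointer','round_gap']:
        print(l,[(round(r['score'],2),np.round(W(c,r['position'])).tolist()) for r in spot_point('wrist',l)[:3]])
E
```

```text
time: 8.45
tool_pos: [606.6, -120.7, 84.7]
tcp_rot: [-3.139, -0.023, -0.551]
contact_force: [-2.6, -0.2, 6.4]
grip_width: 0.3
[ 606.6 -120.7   84.7] [-3.139 -0.023 -0.551] [-2.64716238 -0.18156032  6.41034895]
round_pointer [(0.8, [577.0, -162.0, 51.0])]
round_gap [(0.56, [571.0, 48.0, 76.0]), (0.54, [764.0, -242.0, -2.0]), (0.43, [575.0, -166.0, 42.0])]
round_pad_top [(0.54, [605.0, -116.0, 67.0])]
round_pointer []
round_gap []
```

View pics/s5z.png

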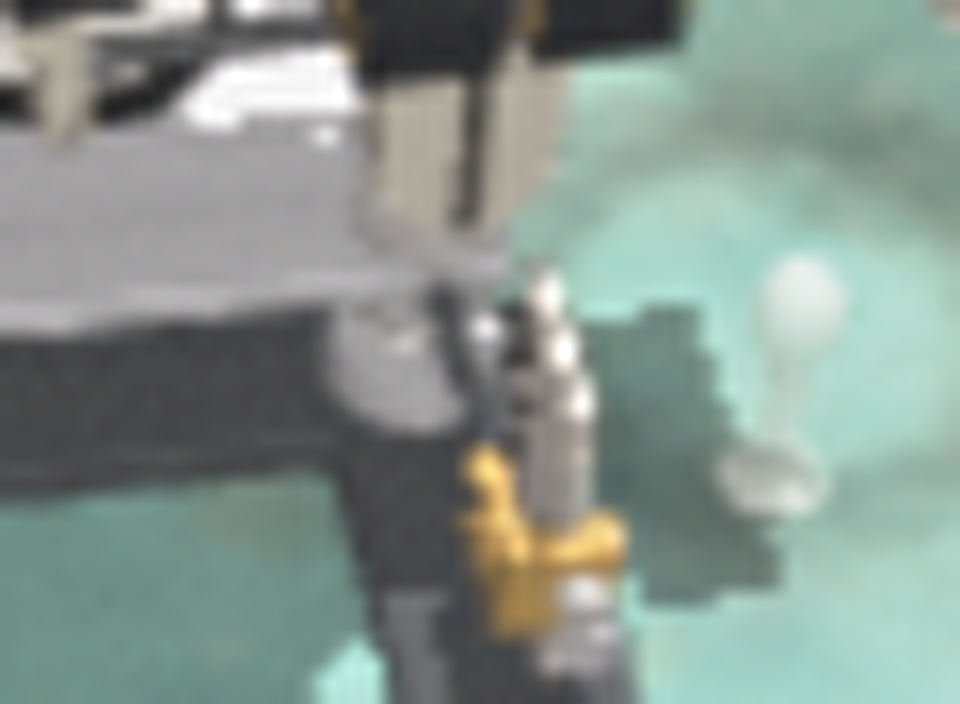

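View pics/w5.png

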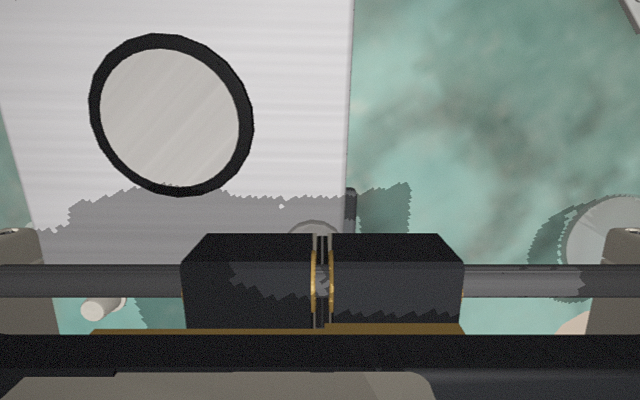

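```bash
python3 -m handwheel '{"translation":[[0,0,-0.01],[0,0,-0.01],[0,0,0],[0,0,0],[0,0,0],[0,0,0],[0,0,0],[0,0,0]],"twist":[0,0,0,0,0,0,0,0]}' 255
python3 - <<'E'
from h import *
o=get_obs();print(np.round(o['tool_pos'],1),np.round(o['tcp_rot'],3),o['contact_force'])
c=shot('side','s6.png')
for l in ['round_pointer','round_gap','round_pad_top']:
        print(l,[(round(r['score'],2),np.round(W(c,r['position'])).tolist()) for r in spot_point('side',l)[:3]])
# overlay pointer tip at tilts, offset
import math
im=c['img'].astype(float)*2.0; im=np.clip(im,0,255).astype(np.uint8)
d=[]
for z,col in ((34,(255,0,0)),(40,(0,255,0)),(46,(0,0,255))):
    s=(65-z)/172; k=math.cos(math.asin(s)); r=172*k+0.0
    q=r/math.sqrt(2); d.append((M(85-q,-(q),z),col))
zoom(c,im,(370,230),'s6z.png',ox=20,oy=15,k=24,dots=d)
zoom(c,im,(370,230),'s6n.png',ox=20,oy=15,k=24)
a=cv2.imread('pics/side0.png')*1; zoom(c,np.clip(a[:,:,::-1].astype(float)*2,0,255).astype(np.uint8),(370,230),'s0n.png',ox=20,oy=15,k=24)
cv2.imwrite('pics/cmp.png',cv2.resize(np.hstack([cv2.imread('pics/s0n.png'),cv2.imread('pics/s6n.png')]),(1600,600))[:, :])
E
```

```text
time: 9.8
tool_pos: [606.6, -120.6, 84.4]
tcp_rot: [-3.139, -0.024, -0.551]
contact_force: [-3.1, -0.5, 6.1]
grip_width: 0.1
[ 606.6 -120.6   84.4] [-3.139 -0.024 -0.551] [-3.108049   -0.48110081  6.06767422]
round_pointer [(0.65, [578.0, -158.0, 48.0])]
round_gap [(0.62, [573.0, -164.0, 42.0])]
round_pad_top [(0.47, [603.0, -118.0, 64.0])]
```

View pics/cmp.png

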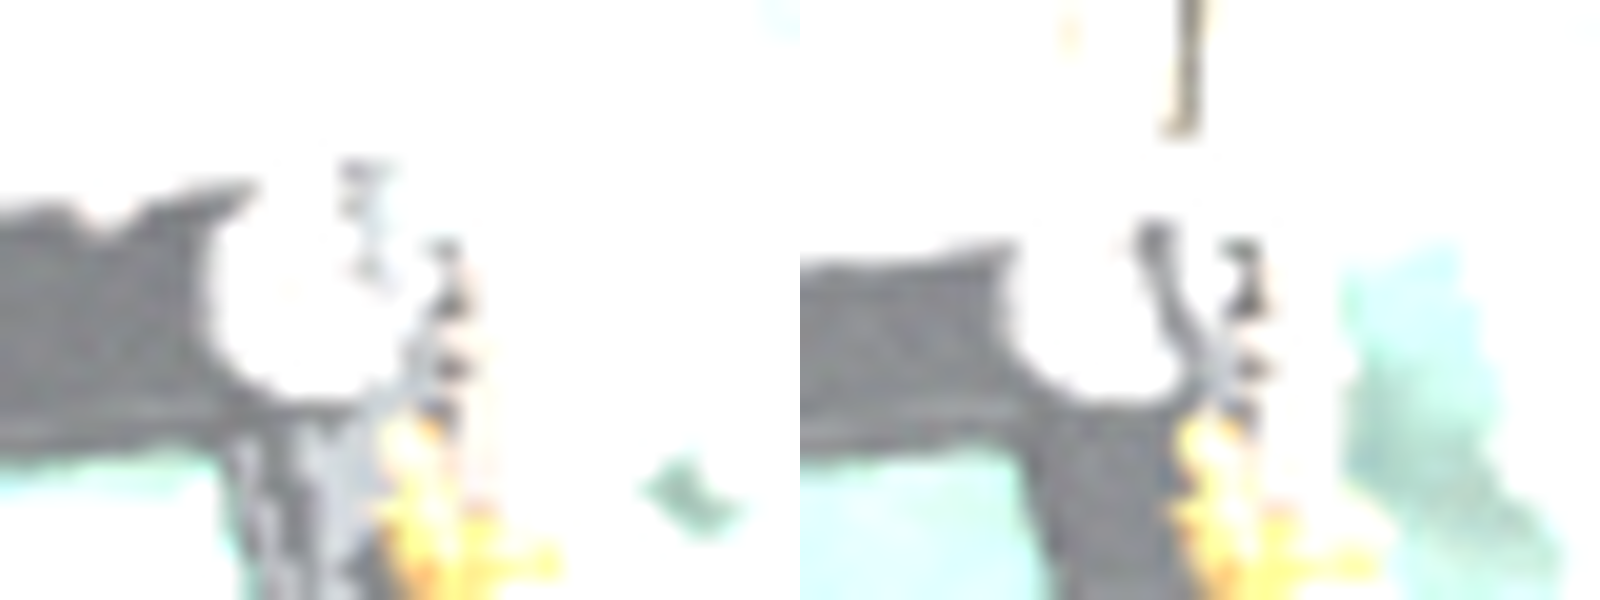

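View pics/s6z.png

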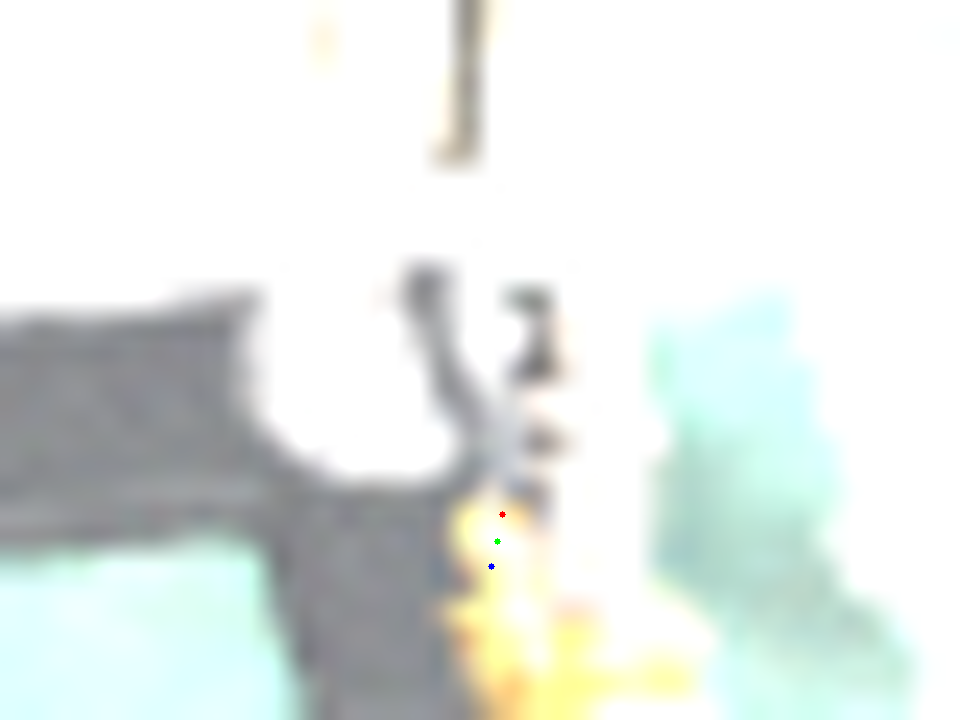

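```bash
python3 -m handwheel '{"translation":[[0,0,-0.02],[0,0,-0.015],[0,0,-0.005],[0,0,-0.005],[0,0,-0.003],[0,0,-0.003],[0,0,-0.003],[0,0,-0.003]],"twist":[0,0,0,0,0,0,0,0]}' 255
python3 - <<'E'
from h import *
for i in range(2):
  o=get_obs();print(np.round(o['tool_pos'],1),np.round(o['tcp_rot'],3),o['contact_force'])
  c=shot('side','s7.png')
for l in ['round_pointer','round_gap','round_pad_top']:
        print(l,[(round(r['score'],2),np.round(W(c,r['position'])).tolist()) for r in spot_point('side',l)[:3]])
E
```

```text
time: 11.0
tool_pos: [607.0, -120.6, 79.6]
tcp_rot: [-3.139, -0.027, -0.55]
contact_force: [-3.3, -0.0, 7.8]
grip_width: -0.1
[ 607.  -120.6   79.6] [-3.139 -0.027 -0.55 ] [-3.28009652 -0.01660465  7.81932697]
[ 606.9 -120.6   79.6] [-3.139 -0.027 -0.55 ] [-3.30797844 -0.07826193  7.55195039]
round_pointer [(0.84, [577.0, -159.0, 41.0]), (0.4, [518.0, 82.0, 46.0])]
round_gap [(0.44, [571.0, -165.0, 45.0])]
round_pad_top [(0.37, [605.0, -121.0, 59.0])]
```

```bash
python3 -m handwheel '{"translation":[[0,0,0],[0,0,0],[0,0,0],[0,0,0],[0,0,0],[0,0,0],[0,0,0],[0,0,0]],"twist":[0,0,0,0,0,0,0,0]}' 255
python3 - <<'E'
from h import *
o=get_obs();print(np.round(o['tool_pos'],1),o['contact_force'])
c=shot('side','s8.png')
for l in ['round_pointer','round_gap','round_pad_top']:
        print(l,[(round(r['score'],2),np.round(W(c,r['position'])).tolist()) for r in spot_point('side',l)[:3]])
c2=shot('top','t8.png')
for l in ['round_pointer','round_gap']:
        print(l,[(round(r['score'],2),np.round(W(c2,r['position'])).tolist()) for r in spot_point('top',l)[:3]])
zoom(c,c['img'],(370,230),'s8z.png',ox=20,oy=15,k=24)
# vertical shift of plate edge region & pad vs rest
a=cv2.imread('pics/side0.png',0);b=cv2.imread('pics/s8.png',0);m=cv2.imread('pics/s4.png',0)
for nm,(r0,r1,c0,c1) in {'gear':(222,236,358,372),'fork':(236,248,362,380)}.items():
    for nm2,im in (('0',a),('4',m)):
        s,_=cv2.phaseCorrelate(im[r0:r1,c0:c1].astype(float),b[r0:r1,c0:c1].astype(float)); print(nm,nm2,s)
E
```

```text
time: 12.25
tool_pos: [606.7, -120.6, 82.9]
tcp_rot: [-3.139, -0.028, -0.55]
contact_force: [-2.8, -1.4, 7.4]
grip_width: 0.6
[ 606.7 -120.6   82.9] [-2.78618509 -1.40921968  7.38884471]
round_pointer []
round_gap [(0.41, [572.0, -168.0, 42.0])]
round_pad_top [(0.35, [603.0, -117.0, 63.0])]
round_pointer []
round_gap []
gear 0 (0.14169257276743608, 0.5118792065009199)
gear 4 (0.6377041969541306, 0.9449775651504231)
fork 0 (0.1955650277297778, 0.4110563979226658)
fork 4 (0.07613956440087755, 0.20148317128363047)
```

View pics/s8z.png

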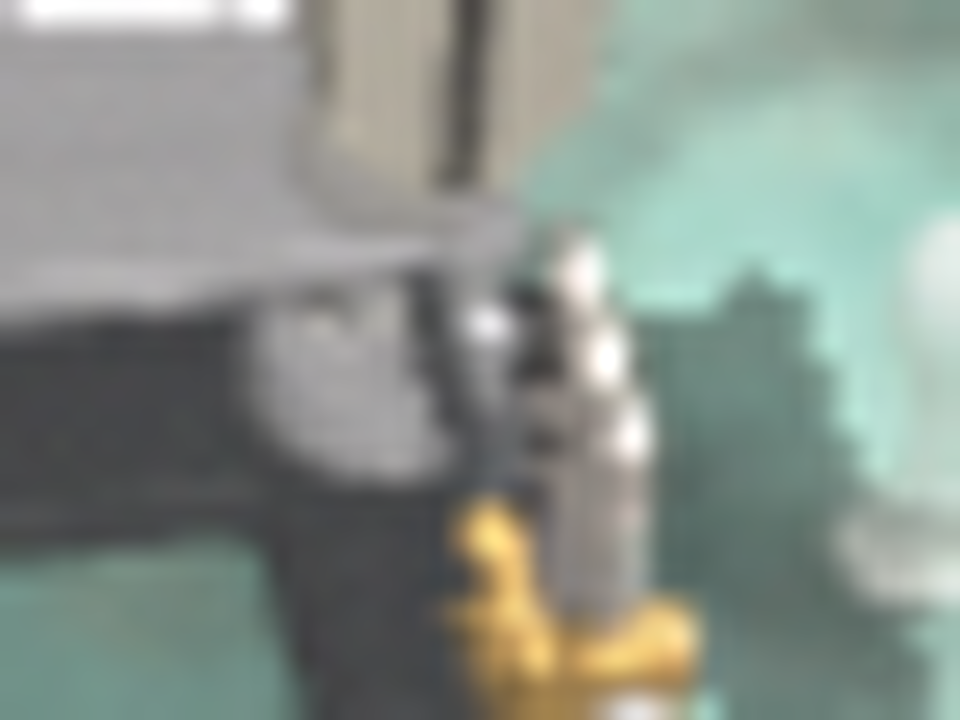

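```bash
python3 -m handwheel '{"translation":[[0,0,-0.012],[0,0,-0.004],[0,0,-0.003],[0,0,-0.003],[0,0,-0.003],[0,0,-0.003],[0,0,-0.003],[0,0,-0.003]],"twist":[0,0,0,0,0,0,0,0]}' 255
python3 -m handwheel '{"translation":[[0,0,0.06],[0,0,0.12],[0,0,0.15],[0,0,0.15],[0,0,0.15],[0,0,0],[0,0,0],[0,0,0]],"twist":[0,0,0,0,0,0,0,0]}' 255
python3 - <<'E'
from h import *
o=get_obs();print(np.round(o['tool_pos'],1),o['contact_force'])
c=shot('side','s9.png')
for l in ['round_pointer','round_pad_top']:
        print(l,[(round(r['score'],2),np.round(W(c,r['position'])).tolist()) for r in spot_point('side',l)[:3]])
E
```

```text
time: 13.6
tool_pos: [606.8, -120.6, 81.2]
tcp_rot: [-3.139, -0.03, -0.55]
contact_force: [-3.0, -0.4, 8.3]
grip_width: 0.5
time: 14.6
tool_pos: [605.9, -119.3, 173.5]
tcp_rot: [-3.138, -0.024, -0.55]
contact_force: [0.7, -0.3, -0.6]
grip_width: 0.5
[ 605.9 -119.3  173.5] [ 0.70626622 -0.33948678 -0.55765827]
round_pointer [(0.98, [578.0, -161.0, 65.0]), (0.54, [446.0, -35.0, -0.0])]
round_pad_top [(0.45, [605.0, -117.0, 75.0])]
```

```bash
python3 -m handwheel '{"translation":[[-0.1,0.01,0.02],[-0.1,0.01,0.03],[-0.1,0.01,0.03],[-0.1,0.01,0.03],[-0.1,0.01,0.03],[-0.1,0.01,0.03],[-0.1,0.01,0.01],[-0.1,0.01,0]],"twist":[0.119,0.119,0.119,0.119,0.119,0.119,0.119,0.119]}' 255
python3 -m handwheel '{"translation":[[0,0,0],[0,0,0],[0,0,0],[0,0,0],[0,0,0],[0,0,0],[0,0,0],[0,0,0]],"twist":[0.11,0,0,0,0,0,0,0]}' 255
python3 - <<'E'
from h import *
print(get_obs()['tool_pos'],get_obs()['tcp_rot'])
c=shot('wrist','w10.png')
for l in ['square_pointer','square_gap','square_pad_top','square_gap']:
        print(l,[(round(r['score'],2),np.round(W(c,r['position'])).tolist()) for r in spot_point('wrist',l)[:3]])
y=1
u=proj(c,M(-37,122*y,50)).astype(int); print(u)
d=[(M(-37,122*y,65),(0,0,255))]+[(M(-39.8,124.8*y,z),(0,255,0)) for z in (30,40,50,60)]+[(M(0,85*y,76),(255,0,0))]
zoom(c,c['img'],tuple(np.clip(u,[60,45],[580,355])),'z10.png',ox=60,oy=45,k=13,dots=d)
E
```

```text
time: 15.75
tool_pos: [482.2, -106.8, 198.6]
tcp_rot: [-3.137, -0.021, 0.956]
contact_force: [-1.0, -0.6, -0.2]
grip_width: 0.1
time: 16.75
tool_pos: [481.4, -106.6, 198.0]
tcp_rot: [-3.136, -0.021, 1.125]
contact_force: [0.1, -0.3, 0.5]
grip_width: 0.5
[ 481.43362003 -106.6065612   197.9986991 ] [-3.13581385 -0.02125606  1.12513639]
square_pointer [(0.95, [524.0, 75.0, 67.0])]
square_gap [(0.83, [517.0, 81.0, 49.0])]
square_pad_top [(0.9, [566.0, 47.0, 72.0])]
square_gap [(0.83, [517.0, 81.0, 49.0])]
[542 145]
```

View pics/z10.png

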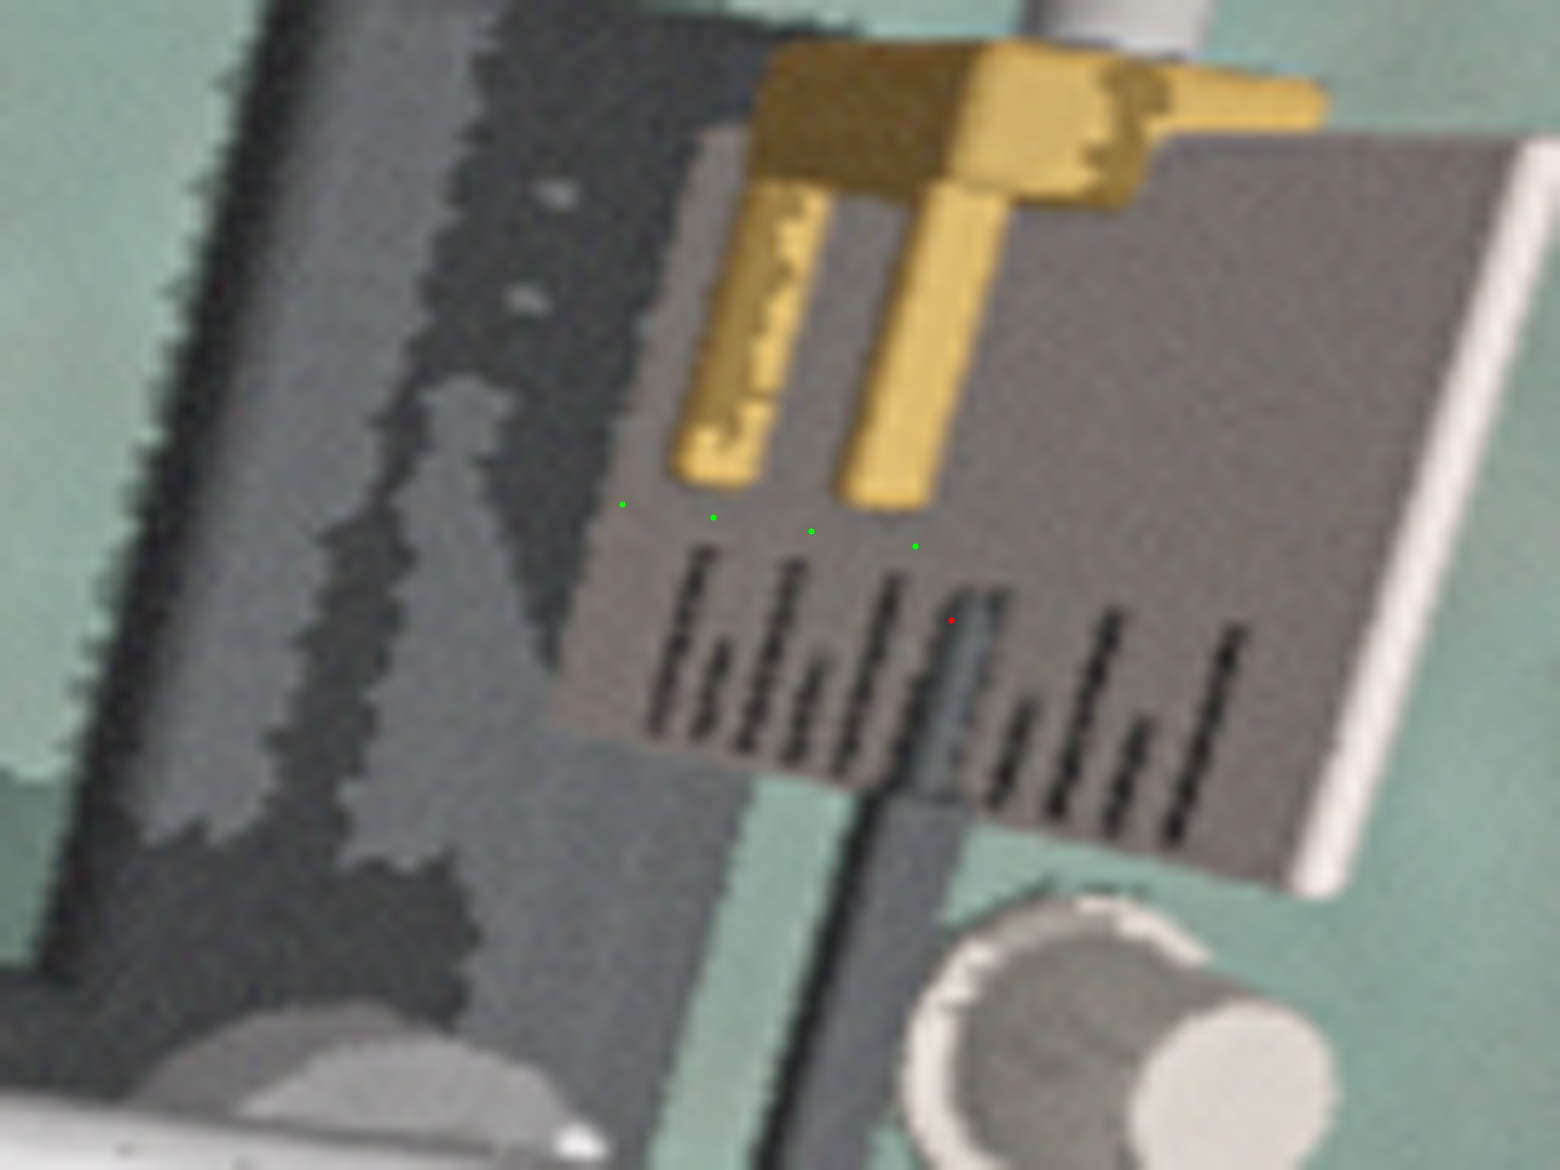

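```bash
python3 -m handwheel '{"translation":[[0.098,0.172,-0.03],[0.098,0.172,-0.06],[0.098,0.172,-0.06],[0.098,0.172,-0.06],[0.098,0.172,-0.06],[0.098,0.172,-0.06],[0,0,0],[0,0,0]],"twist":[-0.03,-0.03,-0.03,0,0,0,0,0]}' 255
python3 - <<'E'
from h import *
o=get_obs();print(np.round(o['tool_pos'],1),o['tcp_rot'],o['contact_force'])
c=shot('side','s11.png')
d=[(M(0,85,76),(255,0,0)),(o['tool_pos']-[0,0,22],(0,0,255))]
zoom(c,c['img'],(320,190),'s11z.png',ox=50,oy=37,k=10,dots=d)
E
```

```text
time: 18.0
tool_pos: [572.1, 52.1, 147.1]
tcp_rot: [-3.137, -0.021, 0.977]
contact_force: [0.1, -0.0, -0.1]
grip_width: 0.4
[572.1  52.1 147.1] [-3.13735728 -0.02064852  0.9773963 ] [ 0.09982062 -0.02703122 -0.12051839]
```

View pics/s11z.png

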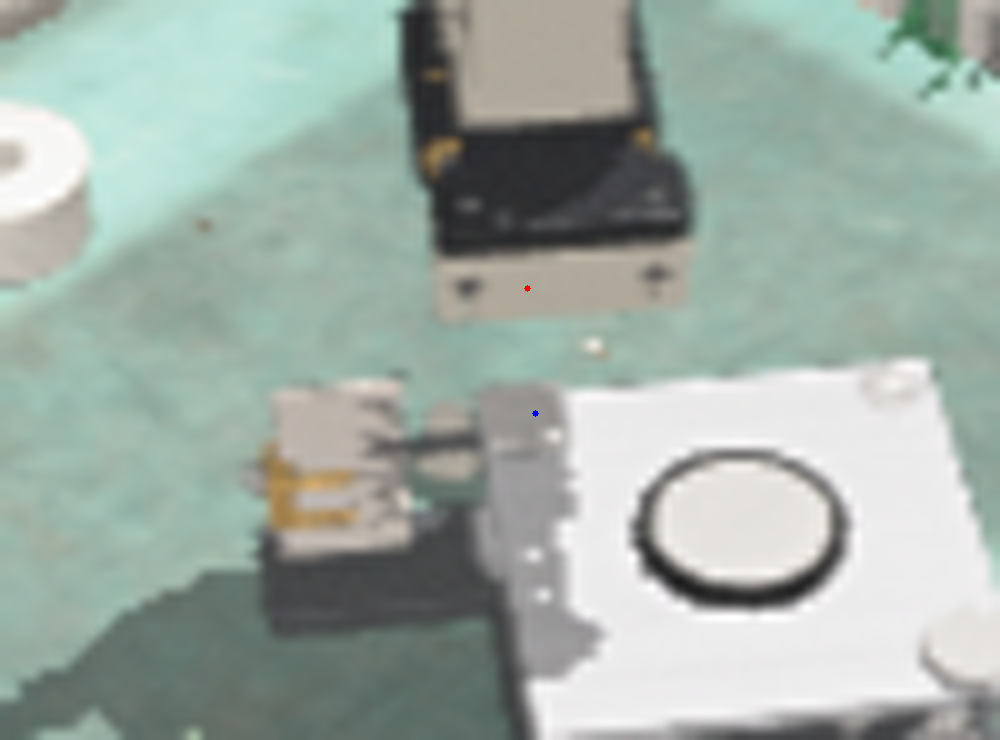

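```bash
python3 -m handwheel '{"translation":[[-0.02,-0.027,0],[0,0,0],[0,0,-0.09],[0,0,-0.09],[0,0,-0.07],[0,0,0],[0,0,0],[0,0,0]],"twist":[0,0,0,0,0,0,0,0]}' 255
python3 - <<'E'
from h import *
o=get_obs();print(np.round(o['tool_pos'],1),o['tcp_rot'],o['contact_force'])
E
```

```text
time: 19.05
tool_pos: [568.1, 45.7, 107.2]
tcp_rot: [-3.137, -0.02, 0.974]
contact_force: [-0.3, -0.7, -0.4]
grip_width: 0.1
[568.1  45.7 107.2] [-3.13714752 -0.02038408  0.97419669] [-0.29898283 -0.70033853 -0.35851353]
```

```bash
python3 -m handwheel '{"translation":[[0,0.01,-0.05],[0,0,-0.02],[0,0,-0.02],[0,0,-0.02],[0,0,-0.01],[0,0,-0.003],[0,0,-0.003],[0,0,-0.003]],"twist":[0,0,0,0,0,0,0,0]}' 255
python3 - <<'E'
from h import *
o=get_obs();print(np.round(o['tool_pos'],1),o['tcp_rot'],o['contact_force'])
c=shot('side','s12.png')
for l in ['square_pointer','square_gap','square_pad_top']:
        print(l,[(round(r['score'],2),np.round(W(c,r['position'])).tolist()) for r in spot_point('side',l)[:3]])
zoom(c,c['img'],(307,201),'s12z.png',ox=25,oy=18,k=16)
E
```

```text
time: 20.05
tool_pos: [568.3, 47.9, 89.7]
tcp_rot: [-3.139, -0.022, 0.975]
contact_force: [-3.3, 0.1, 5.0]
grip_width: 0.5
[568.3  47.9  89.7] [-3.13895743 -0.02217984  0.97483781] [-3.27990702  0.07248393  5.04979871]
square_pointer [(0.89, [522.0, 77.0, 60.0])]
square_gap [(0.63, [520.0, 78.0, 43.0])]
square_pad_top []
```

View pics/s12z.png

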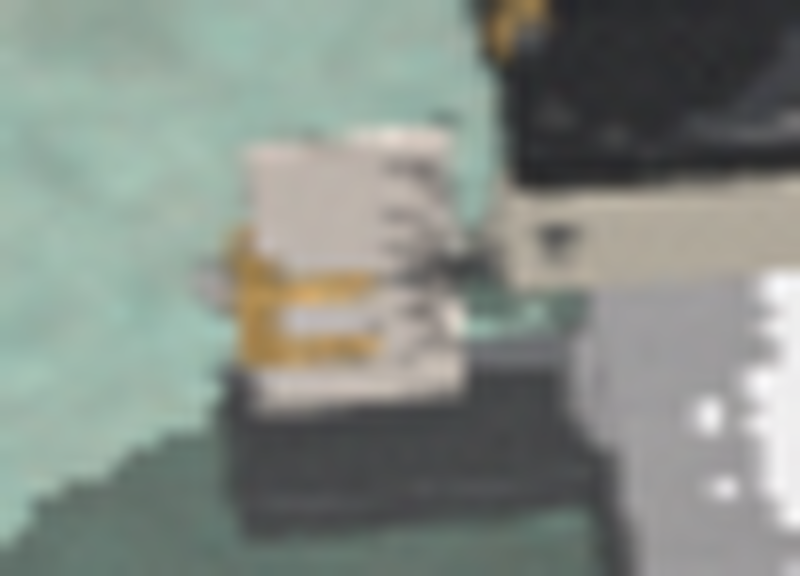

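```bash
python3 -m handwheel '{"translation":[[0,0,-0.02],[0,0,-0.02],[0,0,-0.012],[0,0,-0.005],[0,0,-0.003],[0,0,-0.003],[0,0,-0.003],[0,0,-0.003]],"twist":[0,0,0,0,0,0,0,0]}' 255
python3 - <<'E'
from h import *
o=get_obs();print(np.round(o['tool_pos'],1),o['tcp_rot'],o['contact_force'])
c=shot('side','s13.png')
for l in ['square_pointer','square_gap','square_pad_top']:
        print(l,[(round(r['score'],2),np.round(W(c,r['position'])).tolist()) for r in spot_point('side',l)[:3]])
zoom(c,c['img'],(307,201),'s13z.png',ox=25,oy=18,k=16)
E
```

```text
time: 21.25
tool_pos: [568.4, 48.2, 84.0]
tcp_rot: [3.141, -0.024, 0.976]
contact_force: [-3.4, 0.4, 6.9]
grip_width: 0.3
[568.4  48.2  84. ] [ 3.14121042 -0.02387889  0.97556505] [-3.39190602  0.37627373  6.87407933]
square_pointer [(0.92, [523.0, 77.0, 49.0]), (0.66, [518.0, 78.0, 43.0])]
square_gap [(0.5, [517.0, 81.0, 43.0])]
square_pad_top []
```

View pics/s13z.png

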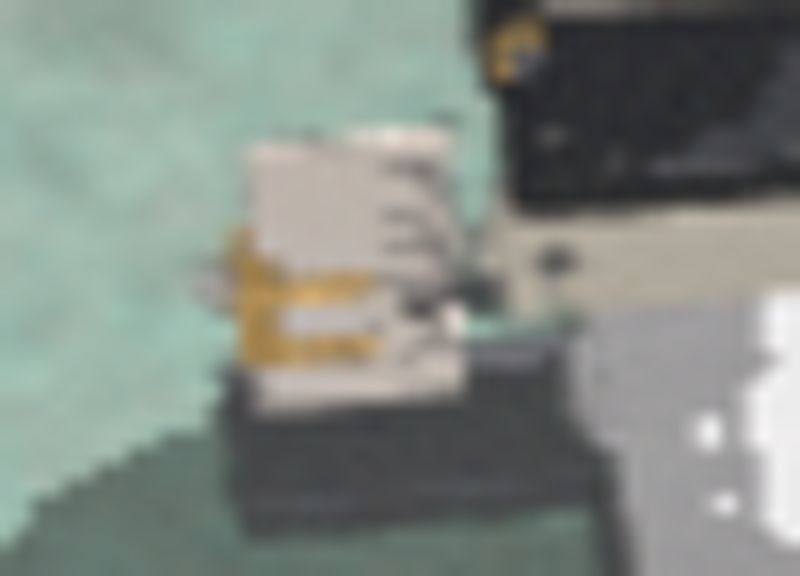

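```bash
python3 -m handwheel '{"translation":[[0,0,-0.012],[0,0,-0.004],[0,0,-0.003],[0,0,-0.003],[0,0,-0.003],[0,0,-0.003],[0,0,-0.003],[0,0,-0.003]],"twist":[0,0,0,0,0,0,0,0]}' 255
python3 - <<'E'
from h import *
o=get_obs();print(np.round(o['tool_pos'],1),o['contact_force'])
c=shot('side','s14.png')
for l in ['square_pointer','round_pointer']:
        print(l,[(round(r['score'],2),np.round(W(c,r['position'])).tolist()) for r in spot_point('side',l)[:3]])
zoom(c,c['img'],(307,201),'s14z.png',ox=25,oy=18,k=16)
E
```

```text
time: 22.45
tool_pos: [568.3, 48.2, 83.8]
tcp_rot: [3.138, -0.025, 0.976]
contact_force: [-2.5, 0.9, 7.3]
grip_width: 0.2
[568.3  48.2  83.8] [-2.52615029  0.85596567  7.28206584]
square_pointer [(0.57, [527.0, 78.0, 47.0])]
round_pointer [(0.86, [573.0, -159.0, 66.0])]
```

View pics/s14z.png

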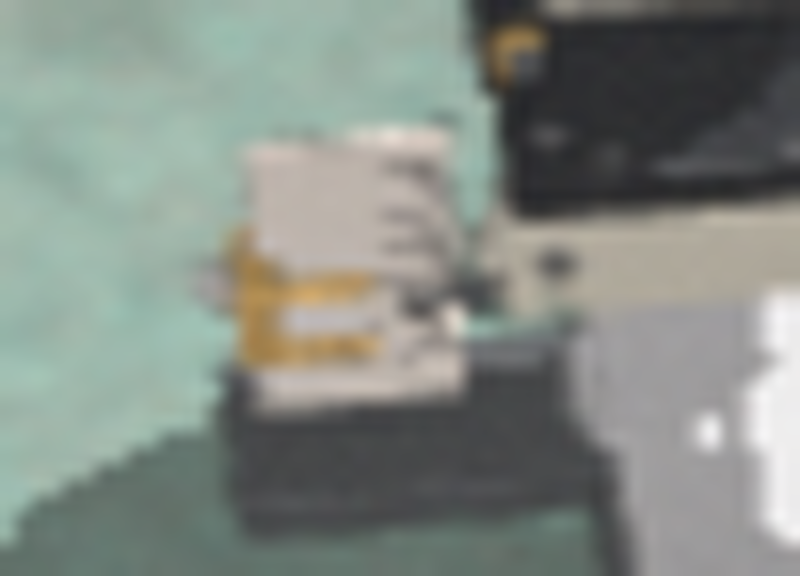

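```bash
python3 -m handwheel '{"translation":[[0,0,-0.016],[0,0,-0.007],[0,0,-0.004],[0,0,-0.004],[0,0,-0.004],[0,0,-0.004],[0,0,-0.004],[0,0,-0.004]],"twist":[0,0,0,0,0,0,0,0]}' 255
python3 - <<'E'
from h import *
o=get_obs();print(np.round(o['tool_pos'],1),o['contact_force'])
c=shot('side','s15.png')
zoom(c,c['img'],(307,201),'s15z.png',ox=25,oy=18,k=16)
E
```

```text
time: 23.6
tool_pos: [568.4, 48.3, 82.0]
tcp_rot: [3.135, -0.027, 0.977]
contact_force: [-3.4, 0.8, 7.5]
grip_width: 0.3
[568.4  48.3  82. ] [-3.44097943  0.80963522  7.48010865]
```

View pics/s15z.png

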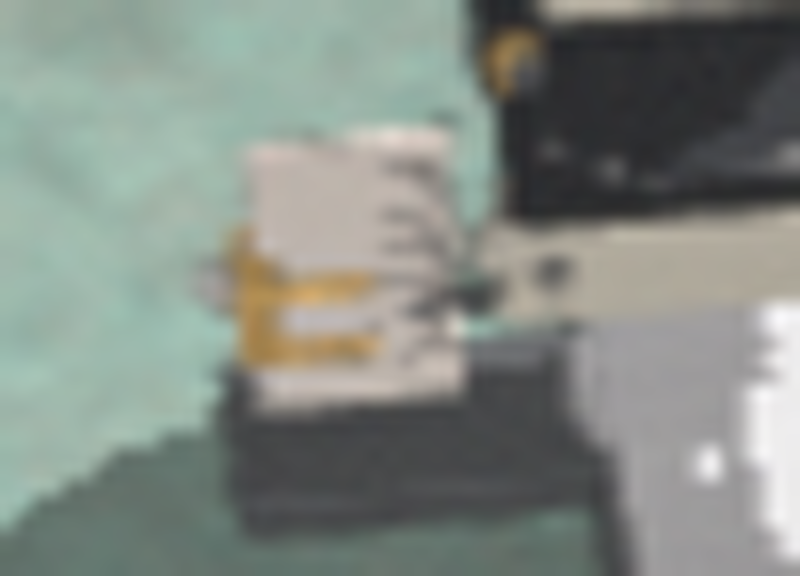

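```bash
python3 -m handwheel '{"translation":[[0,0,0.06],[0,0,0.12],[0,0,0.15],[0,0,0.15],[0.02,-0.1,0.05],[0.02,-0.15,0],[0.02,-0.15,0],[0.02,-0.15,0]],"twist":[0,0,0,0,-0.119,-0.119,-0.119,-0.119]}' 255
python3 - <<'E'
from h import *
o=get_obs();print(np.round(o['tool_pos'],1),o['tcp_rot'],o['contact_force'])
c=shot('side','s16.png')
for l in ['square_pointer','round_pointer']:
        print(l,[(round(r['score'],2),np.round(W(c,r['position'])).tolist()) for r in spot_point('side',l)[:3]])
E
```

```text
time: 24.65
tool_pos: [581.9, -35.7, 166.2]
tcp_rot: [3.132, -0.03, 0.221]
contact_force: [0.0, -0.0, 0.2]
grip_width: 0.6
[581.9 -35.7 166.2] [ 3.1319041  -0.03036669  0.22149271] [ 0.00069219 -0.02801064  0.22359323]
square_pointer [(0.74, [523.0, 77.0, 66.0]), (0.56, [584.0, -37.0, 71.0])]
round_pointer [(0.64, [578.0, -162.0, 67.0])]
```

```bash
python3 -m handwheel '{"translation":[[0.032,-0.112,0],[0.032,-0.112,0],[0.032,-0.112,0],[0.032,-0.112,0],[0.032,-0.112,-0.05],[0,0,-0.1],[0,0,-0.03],[0,0,0]],"twist":[-0.1,-0.1,-0.1,-0.1,-0.1,0,0,0]}' 255
```

```text
time: 25.8
tool_pos: [605.4, -113.1, 137.1]
tcp_rot: [3.135, -0.027, -0.544]
contact_force: [0.1, -0.4, 0.5]
grip_width: 0.4
```

```bash
python3 -m handwheel '{"translation":[[0.005,-0.042,-0.05],[0,0,-0.1],[0,0,-0.06],[0,0,-0.04],[0,0,-0.03],[0,0,-0.02],[0,0,-0.003],[0,0,-0.003]],"twist":[0,0,0,0,0,0,0,0]}' 255
```

```text
time: 26.8
tool_pos: [606.9, -119.8, 90.9]
tcp_rot: [3.135, -0.03, -0.54]
contact_force: [-1.2, 0.5, 5.0]
grip_width: 0.6
```

```bash
python3 -m handwheel '{"translation":[[0,0,-0.025],[0,0,-0.025],[0,0,-0.02],[0,0,-0.015],[0,0,-0.006],[0,0,-0.004],[0,0,-0.004],[0,0,-0.004]],"twist":[0,0,0,0,0,0,0,0]}' 255
python3 - <<'E'
from h import *
o=get_obs();print(np.round(o['tool_pos'],1),o['tcp_rot'],o['contact_force'])
c=shot('side','s17.png')
for l in ['round_pointer','round_gap']:
        print(l,[(round(r['score'],2),np.round(W(c,r['position'])).tolist()) for r in spot_point('side',l)[:3]])
L=[]
for n in ('side0','s4','s7','s8','s17'):
    a=cv2.imread('pics/%s.png'%n)[213:243,352:385]; L.append(cv2.resize(a,None,fx=9,fy=9,interpolation=cv2.INTER_CUBIC))
L.append(L[0]);cv2.imwrite('pics/cmp17.png',np.vstack([np.hstack(L[:3]),np.hstack(L[3:])]))
E
```

```text
time: 27.8
tool_pos: [607.4, -120.0, 83.1]
tcp_rot: [3.136, -0.036, -0.54]
contact_force: [-2.9, 0.7, 7.4]
grip_width: 0.6
[ 607.4 -120.    83.1] [ 3.13551845 -0.03588599 -0.53961402] [-2.89031344  0.6999927   7.38173396]
round_pointer [(0.61, [577.0, -157.0, 47.0]), (0.29, [644.0, -177.0, 2.0])]
round_gap [(0.51, [573.0, -164.0, 42.0])]
```

View pics/cmp17.png

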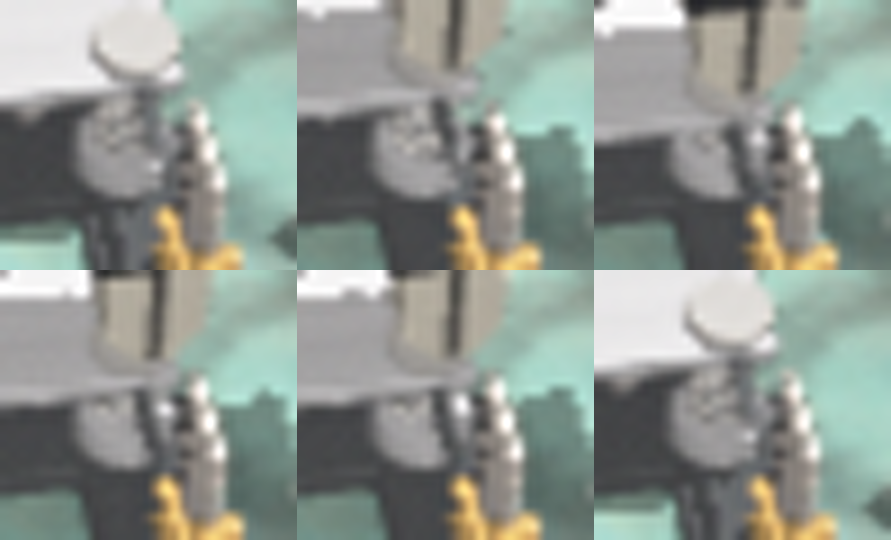

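```bash
python3 -m handwheel '{"translation":[[0,0,-0.02],[0,0,-0.015],[0,0,-0.006],[0,0,-0.005],[0,0,-0.004],[0,0,-0.004],[0,0,-0.004],[0,0,-0.004]],"twist":[0,0,0,0,0,0,0,0]}' 255
python3 - <<'E'
from h import *
o=get_obs();print(np.round(o['tool_pos'],1),o['contact_force'])
c=shot('side','s18.png')
for l in ['round_pointer','round_gap']:
        print(l,[(round(r['score'],2),np.round(W(c,r['position'])).tolist()) for r in spot_point('side',l)[:3]])
E
```

```text
time: 28.95
tool_pos: [607.4, -120.0, 82.3]
tcp_rot: [3.136, -0.041, -0.539]
contact_force: [-3.6, -0.3, 6.5]
grip_width: 0.4
[ 607.4 -120.    82.3] [-3.62504205 -0.3179801   6.51255421]
round_pointer [(0.95, [576.0, -158.0, 45.0])]
round_gap [(0.43, [570.0, -165.0, 41.0]), (0.28, [569.0, 49.0, 76.0]), (0.21, [443.0, -36.0, 2.0])]
```

```bash
python3 -m handwheel '{"translation":[[0,0,-0.022],[0,0,-0.018],[0,0,-0.012],[0,0,-0.006],[0,0,-0.005],[0,0,-0.005],[0,0,-0.005],[0,0,-0.005]],"twist":[0,0,0,0,0,0,0,0]}' 255
python3 - <<'E'
from h import *
o=get_obs();print(np.round(o['tool_pos'],1),o['contact_force'])
c=shot('side','s19.png')
for l in ['round_pointer','round_gap']:
        print(l,[(round(r['score'],2),np.round(W(c,r['position'])).tolist()) for r in spot_point('side',l)[:3]])
L=[]
for n in ('side0','s7','s19'):
    a=cv2.imread('pics/%s.png'%n)[213:243,352:385]; L.append(cv2.resize(a,None,fx=16,fy=16,interpolation=cv2.INTER_CUBIC))
cv2.imwrite('pics/cmp19.png',np.hstack(L))
E
```

```text
time: 30.1
tool_pos: [607.4, -120.0, 79.8]
tcp_rot: [3.137, -0.046, -0.538]
contact_force: [-4.0, 0.5, 8.6]
grip_width: 0.4
[ 607.4 -120.    79.8] [-3.97181245  0.47276122  8.57426576]
round_pointer [(0.58, [577.0, -158.0, 43.0])]
round_gap [(0.43, [572.0, -165.0, 44.0]), (0.33, [603.0, -117.0, 58.0])]
```

View pics/cmp19.png

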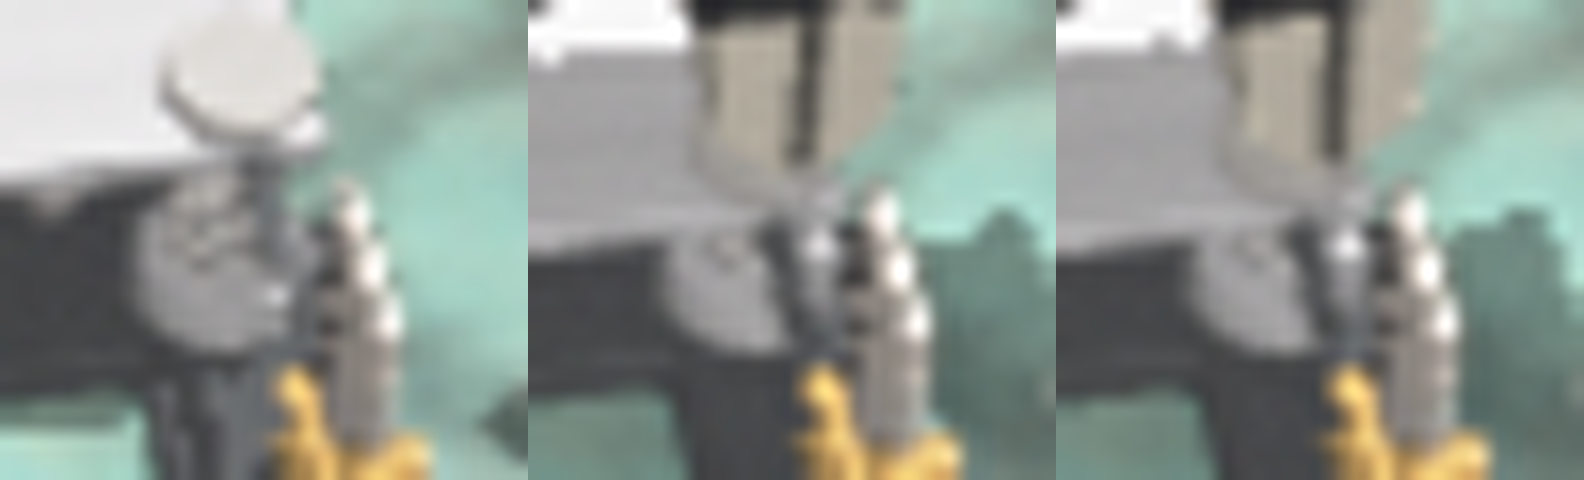

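```bash
python3 -m handwheel '{"translation":[[0,0,-0.008],[0,0,-0.006],[0,0,-0.005],[0,0,-0.005],[0,0,-0.005],[0,0,-0.005],[0,0,-0.005],[0,0,-0.005]],"twist":[0,0,0,0,0,0,0,0]}' 255
python3 - <<'E'
from h import *
o=get_obs();print(np.round(o['tool_pos'],1),o['contact_force'])
c=shot('side','s20.png')
for l in ['round_pointer','round_gap']:
        print(l,[(round(r['score'],2),np.round(W(c,r['position'])).tolist()) for r in spot_point('side',l)[:3]])
E
```

```text
time: 31.25
tool_pos: [607.2, -119.9, 81.8]
tcp_rot: [3.137, -0.05, -0.537]
contact_force: [-3.5, -0.0, 6.6]
grip_width: 0.3
[ 607.2 -119.9   81.8] [-3.48296343 -0.04870998  6.57980401]
round_pointer [(0.75, [579.0, -158.0, 43.0])]
round_gap [(0.53, [572.0, -164.0, 44.0])]
```

```bash
python3 -m handwheel '{"translation":[[0,0,-0.025],[0,0,-0.015],[0,0,-0.008],[0,0,-0.007],[0,0,-0.006],[0,0,-0.006],[0,0,-0.006],[0,0,-0.006]],"twist":[0,0,0,0,0,0,0,0]}' 255
python3 - <<'E'
from h import *
c=shot('side','s21.png')
for l in ['round_pointer','round_gap']:
        print(l,[(round(r['score'],2),np.round(W(c,r['position'])).tolist()) for r in spot_point('side',l)[:3]])
E
```

```text
time: 32.4
tool_pos: [607.3, -119.9, 79.2]
tcp_rot: [3.138, -0.056, -0.536]
contact_force: [-3.5, 0.6, 9.2]
grip_width: 0.5
round_pointer [(0.89, [576.0, -160.0, 40.0])]
round_gap [(0.52, [573.0, -163.0, 45.0])]
```

```bash
python3 -m handwheel '{"translation":[[0,0,0.06],[0,0,0.12],[0,0,0.15],[0,0,0.15],[-0.03,0.14,0.05],[-0.03,0.14,0],[-0.03,0.14,0],[-0.03,0.14,0]],"twist":[0,0,0,0.11,0.119,0.119,0.119,0.119]}' 255
python3 -m handwheel '{"translation":[[-0.03,0.14,0],[-0.03,0.14,0],[-0.03,0.14,0],[-0.03,0.12,0],[0,0,-0.08],[0,0,-0.12],[0,0,0],[0,0,0]],"twist":[0.11,0.11,0.11,0.05,0,0,0,0]}' 255
python3 - <<'E'
from h import *
c=shot('side','s22.png')
for l in ['square_pointer','round_pointer']:
        print(l,[(round(r['score'],2),np.round(W(c,r['position'])).tolist()) for r in spot_point('side',l)[:3]])
E
```

```text
time: 33.55
tool_pos: [589.4, -34.2, 162.4]
tcp_rot: [3.137, -0.059, 0.393]
contact_force: [0.7, -0.6, -0.3]
grip_width: 0.4
time: 34.55
tool_pos: [571.2, 49.6, 130.5]
tcp_rot: [3.136, -0.061, 1.007]
contact_force: [1.4, 0.0, -0.0]
grip_width: 0.7
square_pointer [(0.87, [525.0, 79.0, 65.0]), (0.54, [584.0, -40.0, 75.0])]
round_pointer [(0.81, [577.0, -160.0, 65.0])]
```

```bash
python3 -m handwheel '{"translation":[[-0.012,-0.007,-0.05],[0,0,-0.08],[0,0,-0.06],[0,0,-0.03],[0,0,-0.03],[0,0,-0.025],[0,0,-0.02],[0,0,-0.004]],"twist":[0,0,0,0,0,0,0,0]}' 255
```

```text
time: 35.7
tool_pos: [569.5, 49.4, 85.6]
tcp_rot: [3.135, -0.063, 1.008]
contact_force: [-1.9, 0.3, 6.4]
grip_width: 0.3
```

```bash
python3 -m handwheel '{"translation":[[0,0,-0.02],[0,0,-0.012],[0,0,-0.006],[0,0,-0.005],[0,0,-0.004],[0,0,-0.004],[0,0,-0.004],[0,0,-0.004]],"twist":[0,0,0,0,0,0,0,0]}' 255
python3 - <<'E'
from h import *
o=get_obs();print(np.round(o['tool_pos'],1),o['contact_force'])
c=shot('side','s23.png')
zoom(c,c['img'],(307,201),'s23z.png',ox=25,oy=18,k=16)
E
```

```text
time: 36.7
tool_pos: [569.6, 49.7, 82.7]
tcp_rot: [3.131, -0.064, 1.01]
contact_force: [-3.5, 0.6, 6.8]
grip_width: 0.4
[569.6  49.7  82.7] [-3.47853937  0.58821227  6.76462551]
```

View pics/s23z.png

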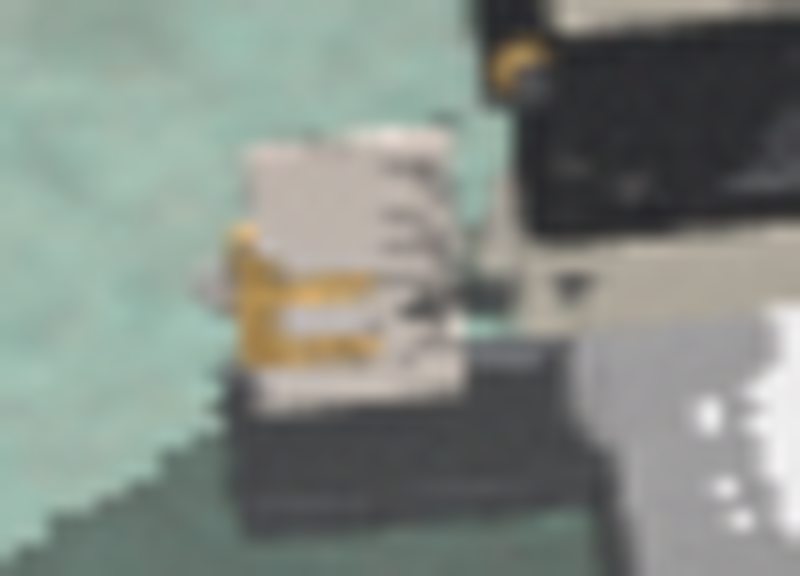

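Pointer tip at about row 306, prongs at 284 and 344: just above the middle. I'll hold a little deeper for another second.

```bash
python3 -m handwheel '{"translation":[[0,0,-0.014],[0,0,-0.007],[0,0,-0.005],[0,0,-0.005],[0,0,-0.005],[0,0,-0.005],[0,0,-0.005],[0,0,-0.005]],"twist":[0,0,0,0,0,0,0,0]}' 255
python3 - <<'E'
from h import *
c=shot('side','s24.png')
for l in ['square_pointer','square_gap','round_pointer']:
        print(l,[(round(r['score'],2),np.round(W(c,r['position'])).tolist()) for r in spot_point('side',l)[:3]])
zoom(c,c['img'],(307,201),'s24z.png',ox=25,oy=18,k=16)
E
```

```text
time: 37.75
tool_pos: [569.7, 49.7, 81.3]
tcp_rot: [3.127, -0.066, 1.012]
contact_force: [-3.8, -0.5, 7.4]
grip_width: 0.5
square_pointer [(0.69, [525.0, 75.0, 42.0])]
square_gap [(0.72, [587.0, -35.0, 1.0]), (0.4, [518.0, 79.0, 42.0])]
round_pointer [(0.94, [578.0, -160.0, 66.0]), (0.54, [584.0, -36.0, -3.0])]
```

View pics/s24z.png

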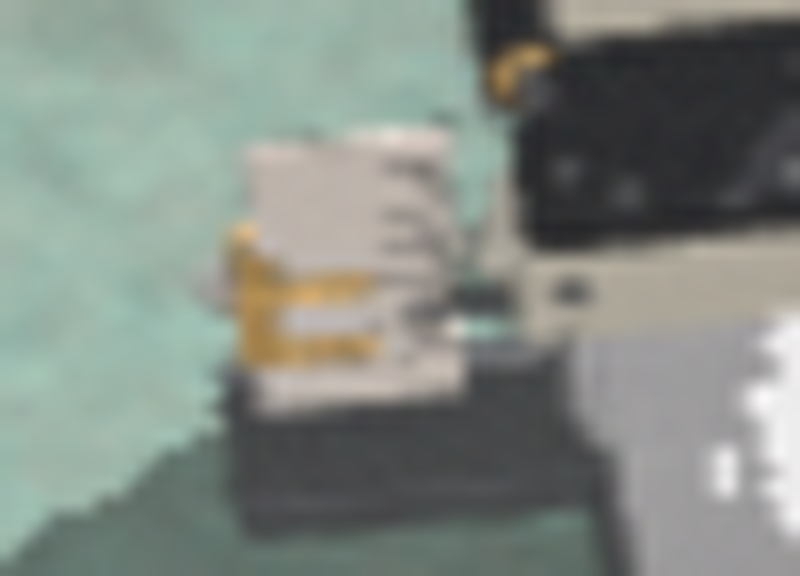

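The pointer tip is at about row 316 and the gap's middle at 314, so it's centred. Now I'll release and check.

```bash
python3 -m handwheel '{"translation":[[0,0,0.06],[0,0,0.12],[0,0,0.15],[0,0,0.2],[0,0,0.2],[0,0,0],[0,0,0],[0,0,0]],"twist":[0,0,0,0,0,0,0,0]}' 255
python3 -m handwheel '{"translation":[[0,0,0],[0,0,0],[0,0,0],[0,0,0],[0,0,0],[0,0,0],[0,0,0],[0,0,0]],"twist":[0,0,0,0,0,0,0,0]}' 255
python3 - <<'E'
from h import *
c=shot('side','s25.png')
for l in ['square_pointer','round_pointer','insert_a','plug_a','timer','cotton_roll','beaker']:
        print(l,[(round(r['score'],2),np.round(W(c,r['position'])).tolist()) for r in spot_point('side',l)[:2]])
zoom(c,c['img'],(360,210),'s25z.png',ox=80,oy=50,k=8)
E
```

```text
time: 38.95
tool_pos: [569.4, 49.6, 193.1]
tcp_rot: [3.127, -0.065, 1.012]
contact_force: [0.9, 0.3, 0.1]
grip_width: 0.6
time: 39.95
tool_pos: [568.8, 49.7, 191.2]
tcp_rot: [3.13, -0.063, 1.012]
contact_force: [-1.1, 0.5, -0.8]
grip_width: 0.7
square_pointer [(0.65, [523.0, 78.0, 66.0])]
round_pointer [(0.6, [579.0, -158.0, 69.0])]
insert_a [(0.6, [641.0, -176.0, -1.0]), (0.6, [542.0, 306.0, -0.0])]
plug_a [(0.41, [453.0, -92.0, 2.0]), (0.39, [572.0, 52.0, 76.0])]
timer [(0.88, [401.0, -290.0, 2.0]), (0.75, [587.0, -34.0, -2.0])]
cotton_roll [(0.62, [543.0, 307.0, 1.0])]
beaker [(0.64, [767.0, -244.0, -1.0])]
```

View pics/s25z.png

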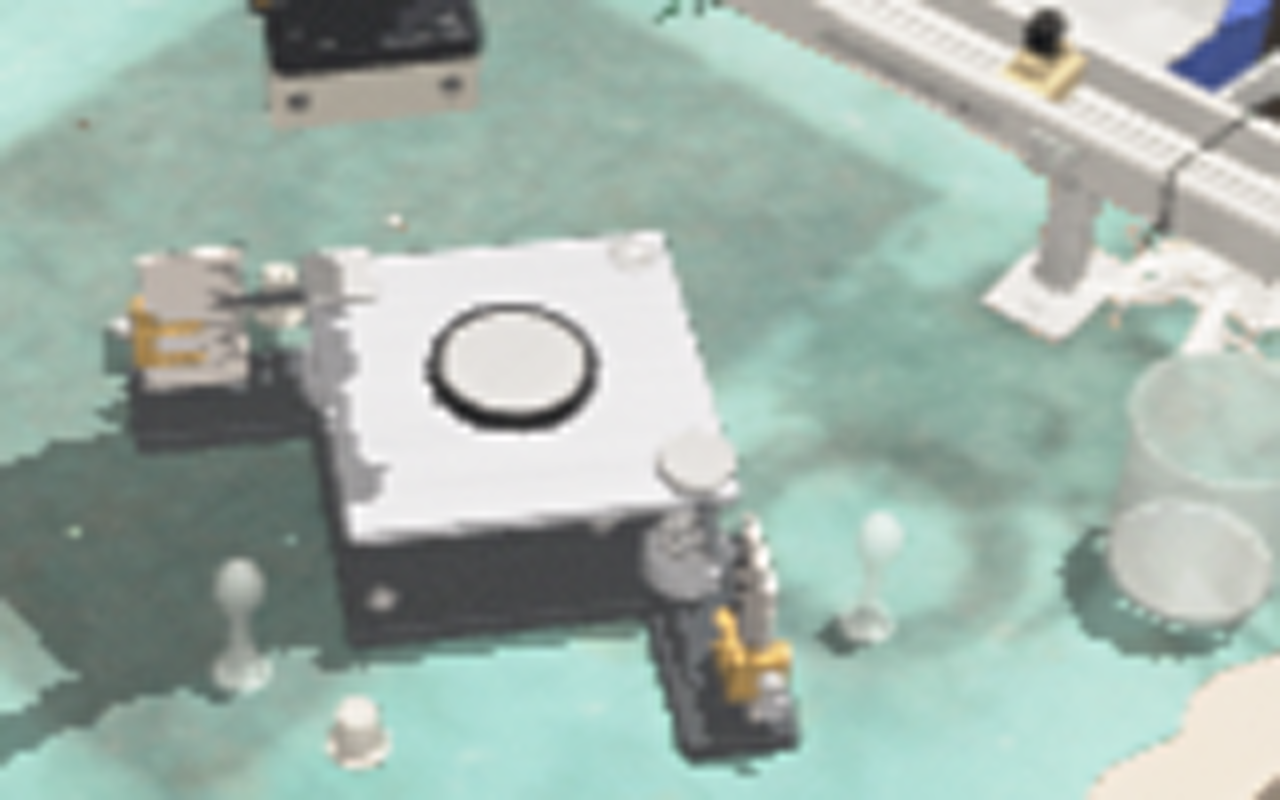

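Both corners are up, the bystanders still stand where they were, and the tool is clear of everything.

```bash
python3 -c "
from plant import *
print(close_job(), get_obs()['time'])"
```

```text
the job is handed in; nothing more can be done
the job is handed in; nothing more can be done
```

I pressed the round pad and then the square pad until each pointer stood in its fork. Each was held there about a second or more and let fully back up, and the job is handed in. It was finished at about 40 s of the 51 s allowed, and `close_job` gave no verdict.

- **Fork heights:** I measured the middle of the gap at about 40 mm for the round fork and 46 mm for the square one. The detection network read both forks less consistently, at 41–45 mm and 39–49 mm.
- **Done twice:** On the first pass the round pointer's depth was uncertain. The estimates from tool height and from force differed by up to about 7 mm, and the prong hid the pointer tip. So I repeated the whole round-then-square sequence with a slightly deeper round press.
- **Round pad, second pass:** The press force was about 6.5–9 N. The network put the pointer at 40–43 mm and the plate's drop in the images gave about 39 mm, both near the middle of the gap. This is still indirect, because the tip itself could not be seen.
- **Square pad:** The side camera showed the pointer between the prongs on both passes. It stood about 2 mm above the middle and then centred while held, at about 7 N.
- **Last check:** Both pointers read about 66–69 mm, against 65 mm at rest. The mirror was never approached. The things around the mount stood in place in the final side picture, except `plug_b`, which I did not check separately. The tool was clear, about 90 mm above the pad, and touching nothing.

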